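# Refit the lever of a tortilla press

## Robot

A 6-joint arm with a two-finger parallel gripper is mounted at the origin on a cart in front of the work surface, level with it; the furniture and walls round the work are solid. World frame = base frame: x ahead of the robot, y to its left, z up, the work surface at z = 0. Lengths are in m, angles in rad, forces in N, time in s.
With the tool pointing down it reaches from about 0.325 to 0.9 m from the base axis. Payload 6.1 kg.
Tool frame: the origin (TCP) lies midway between the tips of the shut fingers; the grasp point (between the pads) lies robot.grip_depth behind it (robot.grip_depth is the distance from the TCP to the grasp point, in m); z points along the fingers, y is the line along which they close (so a half turn about z gives the same grasp; the last joint's range is limited). The gripper opens to 85 mm and grips with 20 to 120 N. Pads are 22 mm wide; open, the fingers measure 114 mm over their backs; the gripper's body (76 mm by 85 mm) begins 54 mm behind the grasp point. The pads swing forward as they close: fully open they stand 13 mm farther back than shut.
Start: joints at [1.054, 0.22, 1.526, -0, 1.395, -0.126], TCP at [0.238, 0.578, 0.231] pointing down, gripper open.
Joint ranges: [-2.98, 2.98], [-0.91, 2.08], [0.09, 2.57], [-1.24, 4.39], [0.2, 2.65], [-2.68, 2.68]. Speed limits (rad/s): [2.57, 2.57, 3.01, 3.14, 3.14, 3.14].

## Interface

Orientations are given as a 3x3 rotation matrix whose columns are the frame's x, y, z axes.
In Python, from workcell import robot, cams gives the robot as it stands. The module is installed in compiled form; this text tells all that it offers.
- The arm moves only by the shell command python3 -m handwheel 'ROWS' [FORCE]. ROWS is JSON, a list that holds one entry, the list of rows, each a list of 7 numbers: the shift along the world's x, y, z in mm, then the turn, a rotation vector about the world's x, y, z in degrees, then the finger opening in mm, from 0 to 85.4. A call has 1 to 12 rows; each row shifts and turns the commanded pose from where the row before left it; what a row does not reach is not made up. A row lasts 1/8 s, in which the tool goes at most 62.5 mm and 10.7 degrees, less where a joint would pass 70% of its speed; a pose out of reach is approached as far as the arm can. A call is refused whole if a number of a shift passes 62.5 or a number of a turn 10.7, either way. A call with a gripper value outside its range is refused whole. The fingers move at their own pace and stop on an object; FORCE is the grip in N (left out, the last holds). Time passes only in rows, so rows that do not move let the fingers close. It gives the time, the measured TCP pose, the force, the opening and the grip force at its end, in the units of the state.
- robot.state(): the state, without advancing time (a new reading comes with each control period).
- cams.read_camera(name): name is "side" or "top"; returns a dict with "img" (400x640x3 uint8, red, green, blue), "z_map" (400x640 float32, m along the optical axis (not along the pixel's ray), 0 where there is no reading), "fovy" (degrees; the focal length in pixels is half the picture's height over the tangent of half this angle, whatever the lens; pixels are square), "cx", "cy" (the principal point, pixels), "D" ([k1, k2, p1, p2, k3] as OpenCV has them; the pictures are not rectified), "rvec" (rotation vector, rad) and "tvec" (3), from world to camera coordinates, as OpenCV has them. Camera axes: x right, y down, z forward; pixel columns grow to the right and rows downward; lengths in m; the calibration is good to about 2 mm. A picture is of the moment at which its call begins.
- robot.close_job(): hands the job in; it is judged then, once.
Trained networks look in a picture, given as the dict that the camera call returned (one of the last four; its "shot" number tells which), for a name from the list of things; names that differ only in an ending like _2 or _b are one class to them, and where a whole thing is asked for, a point or a joint stands for the part that bears it (a point fixed in the world has none). Each returns a list of dicts, best first, with "score" (0 to 1); they miss things now and then, are a little off and sometimes report something else, mostly with a low value. They report only what shows in the picture. A call takes as long as a camera call. They do not tell look-alikes from the thing itself.
- cams.masks_of(thing, picture): "pixels" (400x640 bool, what is visible of it) and "location" ([column, row] in pixels, amid what is visible of it).
The state is a dict: "clock": time; "q": joint angles; "joint_velocities": joint speeds; "tau": joint torques, N m; "tool_pos": TCP position; "ee_rot": TCP orientation; "force": force on the tool from outside, world axes, zero at the start; "torque": the same for the moment, N m; "grip_width": opening from 0.0 (shut) to 1.0 (fully open); "grip_force": force on a finger pad.
Only numpy, scipy, OpenCV 4.12 (cv2) and the standard library are available. Lean on these libraries where they do the work, as an engineer would, in place of code of your own. Each camera call takes 0.05 s, during which the arm holds its last target. There are 200 camera calls.

## Task

The tortilla press has been taken apart for washing. Seat the eye of its lever between the two lugs with the lever pointing away from the press and its handle down on the worktop, then thread the pivot pin through lug, eye and lug until its flat head is up against the lug. Then take the lever by its handle and fold it over on the pin until it lies on the top plate; lower it, do not let it drop, and leave the things standing round about alone.

Things in the scene. Friction and masses are not known exactly. Their poses are not given: they have to be found in the camera images.
- press: Heavy fixed tortilla press, cast aluminium, base 168 mm across; its hinged top plate lies shut, upper face at z 27 mm, with a rib 12 mm wide (to z 30 mm) along the lever's line. Origin: worktop under its middle; z up, -y to the bracket with the two lever lugs, +y to the plate's rear hinge. Yaw -0.05 to 0.35 rad: lugs to the robot's right.
- lug_axis (a point): Middle of the axis of the two 13 mm lug holes, 36 mm above the worktop, 105 mm from the press middle. Axes as the press: x along the holes (level), -y away from the press, z up. Lugs: upright rounded cheeks 10 mm thick, 28 mm wide, to 50 mm high; inner faces at x = -13 and 13 mm, outer faces at -23 and 23 mm.
- saddle (a point): Middle of the saddle floor between the lugs, 12 mm below the hole axis; axes as the press. Open above and away from the press. A ridge 3 mm high at y = -9.5 and at 9.5 mm cradles the round eye with about 1.5 mm play either way, so the holes are then roughly in line and the pin's tapered nose does the rest.
- lever: Loose aluminium lever, 192 mm, 0.20 to 0.31 kg. Origin: centre of the eye (knuckle 24 mm across, 19 mm wide, 14 mm hole along x). Towards -y a bar 15 mm wide (x), 12 mm thick to y = -118 mm, then the handle. Starts flat on the worktop right way up, origin 12 mm high. Seated with the handle down it slopes 9 degrees; folded, it has turned about 190 degrees about x.
- lever_handle: Middle of the lever's handle: flat, 18 mm wide (x), 14 mm thick (z), 62 mm long, 150 mm from the eye centre along -y and 5 mm lower; part of the lever, axes as the lever. On the worktop it is 7 mm high. Folded onto the plate it is 150 mm to the press side of the lug axis and 0 to 5 mm higher than it. The lever swings freely; past upright it would fall.
- pin: Loose steel pin, 84 mm, 0.05 kg; x along it to the nose. Shank 10 mm thick, 56 mm long, last 10 mm tapered to 4 mm; then a flat head whose shoulder stops on a lug's outer face. Origin: on the axis 23 mm ahead of the shoulder, so fully home (from either side) it lies at the lug axis point. Starts flat, axis 5 mm high. Play in holes: 1.5 mm (lugs), 2 mm (eye).
- pin_head (a point): Middle of the pin's flat head: 28 mm long (x), 18 mm wide (y), 10 mm thick (z); 37 mm behind the pin's origin, axes as the pin. At the start its 10 mm thickness stands upright, its width level.
- jam_jar: Bystander: glass jam jar, 65 mm wide, 94 mm tall, origin at the centre of its underside.
- tumbler: Bystander: small clear glass, 46 mm wide, 57 mm tall, origin at the centre of its underside.
- salt_shaker: Bystander: white salt shaker, 41 mm wide, 85 mm tall, origin at the centre of its underside.
Things that resemble listed ones, but are neither listed nor needed, are in the scene too. Of the things that look like the pin, take the one that is farthest to the robot's left at the start.

How it is judged:
On the way, in this order (a step that is already met when the one before it is completed fails the run):
1. the lever's eye sits in the saddle between the lugs, lever pointing away from the press with its handle down (x of lever in the frame of lug_axis between -0.006 and 0.006 m and y of lever in the frame of lug_axis between -0.005 and 0.005 m and z of lever in the frame of lug_axis between -0.005 and 0.005 m and y of lever_handle in the frame of lug_axis below -0.1 m and height (world z) of lever_handle below 0.016 m), for 0.2 s.
2. the pin is through both lugs and the eye, its head home against a lug (x of lever in the frame of lug_axis between -0.006 and 0.006 m and y of lever in the frame of lug_axis between -0.005 and 0.005 m and z of lever in the frame of lug_axis between -0.005 and 0.005 m and x of pin in the frame of lug_axis between -0.005 and 0.005 m and y of pin in the frame of lug_axis between -0.004 and 0.004 m and z of pin in the frame of lug_axis between -0.004 and 0.004 m and angle between the x axis of pin and the x axis of lug_axis, either way round below 0.12 rad and y of lever_handle in the frame of lug_axis below -0.1 m), for 0.2 s.
At the end, for the whole second after the job is handed in: Pin home through both lugs and the eye (origin within 5 mm of the lug axis point along it, 4 mm across, 0.12 rad), eye between the lugs (6 mm along the axis, 5 mm across), lever at rest folded over on the plate (handle middle over 120 mm to the press side, under 16 mm above the axis) (x of lever in the frame of lug_axis between -0.006 and 0.006 m and y of lever in the frame of lug_axis between -0.005 and 0.005 m and z of lever in the frame of lug_axis between -0.005 and 0.005 m and x of pin in the frame of lug_axis between -0.005 and 0.005 m and y of pin in the frame of lug_axis between -0.004 and 0.004 m and z of pin in the frame of lug_axis between -0.004 and 0.004 m and angle between the x axis of pin and the x axis of lug_axis, either way round below 0.12 rad and y of lever_handle in the frame of lug_axis above 0.12 m and z of lever_handle in the frame of lug_axis below 0.016 m and linear speed of each of lever_handle, pin below 0.02 m/s); the robot touches nothing.
It fails at once if a bystander (jam jar, tumbler, salt shaker) is shifted by more than 30 mm or tipped (distance of any of jam_jar, tumbler, salt_shaker from where it was at the start of the episode above 0.03 m or angle between any of jam_jar, tumbler, salt_shaker's own z axis and vertical above 0.5 rad).
It fails at once if the lever is dropped or flung (its handle passes 1 m/s, as in a fall of some 35 mm) (linear speed of lever_handle above 1 m/s).
It also fails if it takes over 72 s, if anything falls off the work surface, if the arm or the gripper's body presses on something with over 40 N, if the wrist force passes 120 N, or if a joint passes its speed limit or range.

## Working session

There is one attempt and no reset: what is moved stays moved. The work goes in short steps, Python scripts to look and compute and a shell command to move; the robot and the scene stay as the last step left them, time stands still between calls to the robot, and variables do not carry over. Pictures are saved under pics/ and viewed, at most 10 in all, crops included, and the job is handed in when it is done.

```bash
mkdir -p pics; cat > h.py <<'E'
import numpy as np, cv2
from workcell import robot, cams
def K(p):
    f=200/np.tan(np.radians(p["fovy"])/2); return np.array([[f,0,p["cx"]],[0,f,p["cy"]],[0,0,1.]])
def cloud(p,mask=None):
    z=p["z_map"]; m=(z>0) if mask is None else (mask&(z>0))
    v,u=np.nonzero(m)
    n=cv2.undistortPoints(np.c_[u,v].astype(float)[:,None],K(p),np.array(p["D"],float))[:,0]
    d=z[v,u][:,None]; c=np.c_[n,np.ones(len(n))]*d
    R=cv2.Rodrigues(np.array(p["rvec"],float))[0]
    return (c-np.array(p["tvec"]).ravel())@R, np.c_[u,v]
def proj(p,X):
    return cv2.projectPoints(np.atleast_2d(np.array(X,float)),np.array(p["rvec"],float),np.array(p["tvec"],float),K(p),np.array(p["D"],float))[0][:,0]
def save(p,n,crop=None,s=1):
    im=p["img"][:,:,::-1]
    if crop: a,b,c,d=crop; im=im[b:d,a:c]
    cv2.imwrite("pics/"+n,cv2.resize(im,None,fx=s,fy=s,interpolation=cv2.INTER_CUBIC))
def rect(P):
    (c,s,a)=cv2.minAreaRect(P[:,:2].astype(np.float32)*1000); return np.round(c,1),np.round(s,1),round(a,1)
E
python3 - <<'E'
from h import *
print(robot.grip_depth, robot.state()["ee_rot"])
for c in ("top","side"):
    p=cams.read_camera(c); save(p,c+"0.png",s=1.25)
    for t in ("press","lever","lever_handle","pin","pin_head","jam_jar","tumbler","salt_shaker"):
        for r in cams.masks_of(t,p)[:4]:
            P,_=cloud(p,r["pixels"])
            if len(P)<5: print(c,t,"few",r["location"]);continue
            print(c,t,round(r["score"],2),np.round(r["location"]),len(P),"med",np.round(np.median(P,0)*1000),"rect",*rect(P),"z",np.round(np.percentile(P[:,2],[5,95])*1000))
E
```

```text
0.0187 [[-9.24616462e-01  3.80898196e-01 -9.81293612e-04]
 [ 3.80899356e-01  9.24615042e-01 -1.64428872e-03]
 [ 2.81012230e-04 -1.89411052e-03 -9.99998167e-01]]
top press 0.8 [256. 202.] 3600 med [583. 178.  27.] rect [583.5 179.6] [217.1 172.4] 70.4 z [13. 34.]
top lever 0.95 [378. 204.] 433 med [ 561. -146.   15.] rect [ 561.4 -148.9] [188.9  20.2] 86.0 z [ 8. 23.]
top lever 0.44 [257. 197.] 3386 med [584. 179.  28.] rect [585.6 178.7] [167.  204.5] 48.1 z [20. 34.]
top lever_handle 0.42 [402. 203.] 138 med [ 555. -215.   13.] rect [ 555.8 -215.8] [54.7 16.6] 88.5 z [ 7. 17.]
top lever_handle 0.26 [372. 239.] 130 med [ 475. -124.    9.] rect [ 465.6 -124.8] [16.3 77.6] 88.6 z [ 6. 15.]
top pin 0.67 [371. 240.] 135 med [ 475. -124.    9.] rect [ 464.2 -124.8] [16.3 80.5] 88.6 z [ 5. 15.]
top pin 0.58 [415. 256.] 123 med [ 426. -238.    9.] rect [ 431.3 -226.2] [76.8 17.5] 61.0 z [ 3. 13.]
top pin_head 0.73 [413. 257.] 136 med [ 426. -240.    9.] rect [ 431.2 -225.1] [83.6 20.7] 62.9 z [-1. 13.]
top pin_head 0.7 [374. 236.] 92 med [ 471. -124.   10.] rect [ 465.8 -123.9] [11.3 72.2] 
[... 797 characters left out ...]
6.    7.] rect [ 649.5 -227.1] [19.4 76.9] 86.3 z [ 3. 11.]
side pin 0.47 [321. 266.] 124 med [ 418. -249.    8.] rect [ 428.7 -230.1] [80.7 17.4] 59.5 z [ 2. 11.]
side pin_head 0.53 [401. 235.] 112 med [ 653. -225.    7.] rect [ 651.8 -217.7] [28.  77.4] 75.9 z [ 2. 11.]
side pin_head 0.44 [313. 235.] 105 med [ 468. -131.    6.] rect [ 462.4 -128.1] [16.7 66.7] 81.5 z [2. 9.]
side jam_jar 0.9 [236. 169.] 652 med [425. 283.  54.] rect [472.7 432.3] [339.7  62. ] 72.2 z [ 7. 92.]
side tumbler 0.62 [445. 237.] 502 med [ 697. -333.   40.] rect [ 707.  -324.2] [49.2 42.4] 46.9 z [ 6. 56.]
side salt_shaker 0.77 [301. 159.] 301 med [673. 322.  36.] rect [718.  418.6] [243.8  44.4] 65.2 z [ 1. 78.]
```

View pics/top0.png

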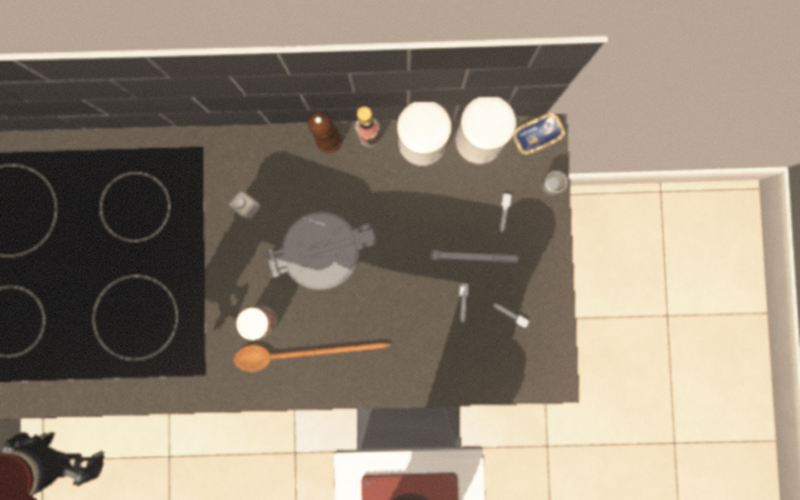

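View pics/side0.png

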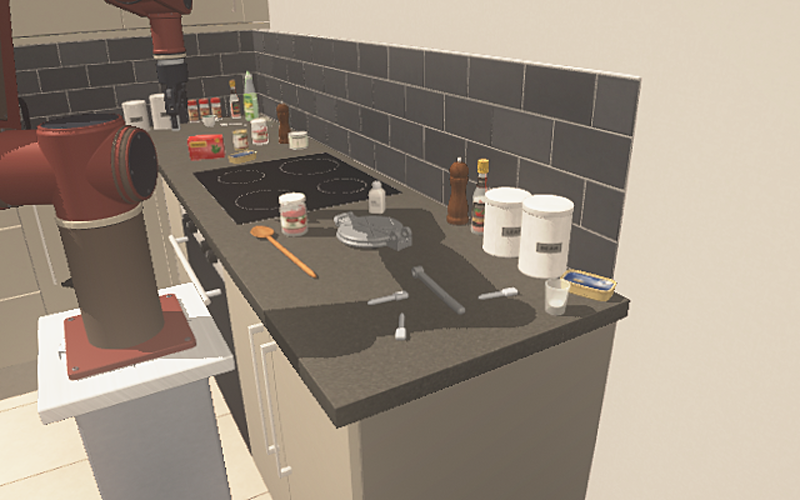

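The pin to take is at (463,300) in the top picture (head up-image, i.e. +x; nose towards the robot), the farthest left of the three. The lever's eye is its left end (432,256), and the lugs are at about (365,237).

```bash
python3 - <<'E'
from h import *
from scipy.optimize import least_squares
L=[]
for c in ("top","top","side"):
    p=cams.read_camera(c); P,uv=cloud(p); P=P*1000
    n=(abs(P[:,0]-583)<130)&(abs(P[:,1]-170)<140)
    Q=P[n]
    lug=Q[(Q[:,2]>36)&(Q[:,1]<110)&(Q[:,1]>40)&(abs(Q[:,0]-604)<50)]
    pl=Q[(abs(Q[:,2]-28)<4.5)]
    # plate circle
    print(c,"lug n",len(lug),"mean",lug.mean(0).round(1),"rect",*rect(lug/1000), "zmax",lug[:,2].max())
    print(np.round(lug[np.argsort(lug[:,0])],0).astype(int).tolist() if c=="top" and not L else "")
    b=(Q[:,2]>8)&(Q[:,2]<45)&(Q[:,1]>100)&(Q[:,1]<260)
    print(" plate rect",*rect(pl/1000),*[np.round(v,1) for v in cv2.minEnclosingCircle(pl[:,:2].astype(np.float32))])
    m=(P[:,2]>3.5)&(P[:,2]<28)
    lev=P[m&(abs(P[:,0]-560)<35)&(P[:,1]<-40)&(P[:,1]>-260)]
    pin=P[m&(abs(P[:,0]-465)<55)&(abs(P[:,1]+125)<22)]
    for n,o in (("lever",lev),("pin",pin)):
        print(" ",n,len(o),*rect(o/1000),"z",np.percentile(o[:,2],[2,50,98]).round(1)); 
        cen=o[:,:2].mean(0);_,_,vt=np.linalg.svd(o[:,:2]-cen);d=vt[0];s=(o[:,:2]-cen)@d
        print("   pca",cen.round(1),d.round(3),"ends",(cen+d*s.min()).round(1),(cen+d*s.max()).round(1))
        for a in np.arange(s.min(),s.max(),14):
            k=o[(s>=a)&(s<a+14)]; w=(k[:,:2]-cen)@np.array([-d[1],d[0]])
            if c=="top":print("    ",round(a),len(k),k.mean(0).round(1),"w",np.ptp(w).round(1))
    fl=P[(abs(P[:,0]-560)<100)&(abs(P[:,1]+20)<40)]; print(" floor",np.median(fl[:,2]).round(2)); L.append(1)
E
```

```text
top lug n 78 mean [610.4  78.3  47.1] rect [610.4  78.7] [46.7 25.9] 15.4 zmax 53.699771301692515
[[586, 80, 50], [586, 82, 46], [587, 86, 39], [588, 77, 50], [589, 72, 46], [589, 80, 45], [589, 82, 46], [589, 85, 43], [591, 64, 50], [591, 71, 52], [591, 74, 51], [591, 67, 45], [591, 69, 46], [591, 79, 50], [591, 77, 47], [591, 62, 39], [592, 82, 46], [592, 85, 45], [593, 66, 49], [594, 74, 51], [594, 79, 53], [594, 69, 48], [594, 77, 48], [594, 61, 42], [594, 72, 44], [594, 82, 47], [594, 64, 39], [594, 85, 44], [596, 76, 53], [596, 74, 51], [596, 71, 50], [596, 69, 47], [596, 66, 45], [597, 64, 42], [597, 61, 40], [599, 66, 47], [599, 64, 45], [599, 69, 45], [621, 89, 48], [621, 92, 45], [621, 95, 41], [623, 86, 52], [623, 89, 49], [623, 81, 47], [623, 84, 44], [624, 92, 45], [624, 95, 39], [625, 73, 52], [625, 78, 51], [625, 81, 51], [625, 71, 47], [625, 89, 53], [625, 86, 51], [626, 76, 47], [626, 84, 48], [626, 92, 47], [627, 95, 42], [628, 76, 53], [628, 78, 52], [628, 73, 49], [628, 81, 51], [628, 91, 53], [628, 84, 49], [629, 71, 41], [629, 89, 46], [629, 87, 45], [629, 95, 4
[... 2670 characters left out ...]
 -23 35 [ 483.2 -124.7   10.7] w 21.5
     -9 22 [ 469.5 -124.7    8.7] w 40.1
     5 31 [ 455.2 -124.8    8. ] w 34.6
     19 25 [ 440.6 -124.     8.6] w 38.2
     33 19 [ 427.7 -122.8    6.5] w 29.6
     47 4 [ 413.7 -130.4    5. ] w 24.4
 floor 0.1
side lug n 64 mean [604.2  71.3  42.4] rect [604.3  72.8] [48.5 28.6] 20.6 zmax 49.216007295684655

 plate rect [576.8 178.3] [229.5 248.9] 3.9 [578.6 202.7] 149.6
  lever 361 [ 556.1 -154.1] [190.2  20.1] 86.1 z [ 4.3 12.  20.7]
   pca [ 553.4 -156.3] [0.073 0.997] ends [ 546.6 -248.8] [560.5 -59.1]
  pin 113 [ 458.4 -130.6] [82.7 21.1] 2.1 z [3.7 7.  9.8]
   pca [ 463.1 -130.1] [-0.996  0.093] ends [ 500.2 -133.6] [ 417.  -125.8]
 floor -1.89
```

```bash
python3 -m handwheel '[[[27,-59,-4,0,0,-6,85],[27,-59,-4,0,0,-6,85],[27,-59,-4,0,0,-6,60],[27,-59,-4,0,0,-6,60],[27,-59,-4,0,0,-6,60],[27,-59,-4,0,0,-6,60],[27,-59,-4,0,0,-6,60],[27,-59,-4,0,0,-6,60],[27,-59,-4,0,0,-6,60],[27,-59,-4,0,0,-6,60],[27,-59,-4,0,0,-6,60],[25,-61,-4,0,0,-6,60]]]' 40
cat > lug.py <<'E'
from h import *
from scipy.optimize import minimize
def avg(c,n):
    ps=[cams.read_camera(c) for _ in range(n)]; p=dict(ps[-1]); Z=np.stack([q["z_map"] for q in ps]); Z[Z==0]=np.nan
    p["z_map"]=np.nan_to_num(np.nanmedian(Z,0)); return p
def lugfit(P):
    Q=P[(P[:,2]>-5)&(abs(P[:,0]-607)<45)&(abs(P[:,1]-76)<40)]
    lab=Q[:,2]>41.5   # lug half-width at that height: sqrt(14^2-5.5^2)=12.9
    def c(t):
        cs,sn=np.cos(t[2]),np.sin(t[2]); d=Q[:,:2]-t[:2]; x=d@[cs,sn]; y=d@[-sn,cs]
        s=lambda a:1/(1+np.exp(-a/1.0))
        ins=s(5-abs(abs(x)-18))*s(12.9-abs(y)); return ((ins-lab)**2).sum()
    best=min((minimize(c,[x,y,w],method="Nelder-Mead") for x in(604,610) for y in (72,79) for w in (.15,.3)),key=lambda r:r.fun)
    return best.x,best.fun,lab.sum()
def platefit(P):
    # base/plate centre from points above 10mm, radius<=84, not lugs/hinge
    Q=P[(P[:,2]>9)&(P[:,2]<34)&(abs(P[:,0]-583)<110)&(abs(P[:,1]-178)<110)][:,:2]
    c=np.array([583,178.])
    return Q
E
python3 - <<'E'
from lug import *
for c in ("top","side"):
    p=avg(c,12); P,_=cloud(p); P=P*1000
    print(c,lugfit(P))
    m=(P[:,2]>5)&(abs(P[:,0]-558)<22)&(P[:,1]<-45)&(P[:,1]>-262)&(P[:,2]<26); 
    if c=="side": print(*rect(P[m]/1000))
E
```

```text
clock: 2.55
tool_pos: [0.5481, -0.1059, 0.1854]
ee_rot: [[0.08, 0.997, 0.001], [0.997, -0.08, -0.0], [0.0, 0.001, -1.0]]
force: [0.9, 1.0, 0.0]
grip_width: 0.704
grip_force: 0.0
top (array([6.10717807e+02, 7.95678773e+01, 2.66354838e-01]), np.float64(10.678084816967875), np.int64(75))
side (array([6.97209877e+02, 6.71111111e+01, 1.43611111e-01]), np.float64(37.0), np.int64(37))
[ 556.5 -153. ] [189.7  18.8] 85.6
```

```bash
python3 -m handwheel '[[[0,0,0,0,0,0,60],[0,0,-45,0,0,0,60],[0,0,-45,0,0,0,60],[0,0,-45,0,0,0,60],[0,0,0,0,0,0,60],[0,0,0,0,0,0,60]]]'
```

```text
clock: 4.5
tool_pos: [0.5483, -0.1042, 0.0518]
ee_rot: [[0.077, 0.997, 0.002], [0.997, -0.077, -0.001], [-0.0, 0.002, -1.0]]
force: [1.4, 0.3, 0.2]
grip_width: 0.704
grip_force: 0.0
```

```bash
python3 -m handwheel '[[[12,-28,-20,0,0,0,60],[0,0,-27,0,0,0,60],[0,0,0,0,0,0,60],[0,0,0,0,0,0,14],[0,0,0,0,0,0,10],[0,0,0,0,0,0,8],[0,0,0,0,0,0,5],[0,0,0,0,0,0,5]]]' 60
```

```text
clock: 5.5
tool_pos: [0.5605, -0.132, 0.0051]
ee_rot: [[0.076, 0.997, 0.002], [0.997, -0.076, -0.001], [-0.001, 0.002, -1.0]]
force: [-0.8, 0.5, 6.0]
grip_width: 0.156
grip_force: 60.6
```

```bash
python3 - <<'E'
from lug import *
for c in ("top","side"):
    p=avg(c,4); save(p,c+"1.png",(330,130,490,250) if c=="top" else (260,150,420,270),5)
    for r in cams.masks_of("lever",p)[:2]:
        P,_=cloud(p,r["pixels"]); P=P*1000; print(c,r["score"],*rect(P/1000))
E
```

```text
top 0.65 [566.6 -65.4] [21.4 18. ] 87.1
side 0.69 [ 541.5 -152.6] [ 42.8 187.5] 1.8
```

```bash
python3 -m handwheel '[[[0,0,14,0,0,0,5],[0,0,20,0,0,0,5],[0,0,26,0,0,0,5],[10,24,0,0,0,3.3,5],[11,25,0,0,0,3.3,5],[11,25,0,0,0,3.3,5],[11,25,0,0,0,3.3,5],[11,25,0,0,0,3.3,5],[10,24,0,0,0,3.1,5],[0,0,0,4.3,1.2,0,5],[0,0,0,4.3,1.2,0,5],[0,0,0,0,0,0,5]]]' 80; python3 - <<'E'
from lug import *
for c in ("top","side"):
    p=avg(c,4); save(p,c+"2.png",(250,140,390,240) if c=="top" else (270,140,410,240),5.5)
s=robot.state();print(s["tool_pos"],s["ee_rot"],s["grip_width"],s["force"])
E
```

```text
clock: 7.5
tool_pos: [0.6238, 0.0149, 0.064]
ee_rot: [[-0.258, 0.965, -0.041], [0.954, 0.261, 0.149], [0.154, -0.001, -0.988]]
force: [0.5, 0.1, -3.7]
grip_width: 0.144
grip_force: 79.4
[0.62317943 0.01664635 0.06335297] [[-0.25975277  0.96477513 -0.04168277]
 [ 0.95317993  0.26307407  0.149131  ]
 [ 0.15484354 -0.00099399 -0.98793851]] 0.14802919222852118 [-0.33407702  0.61460695 -3.52200678]
```

View pics/top2.png

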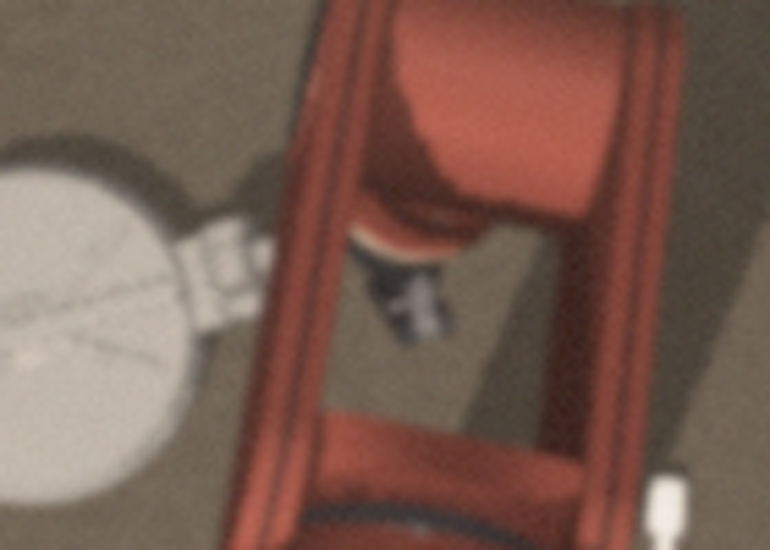

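View pics/side2.png

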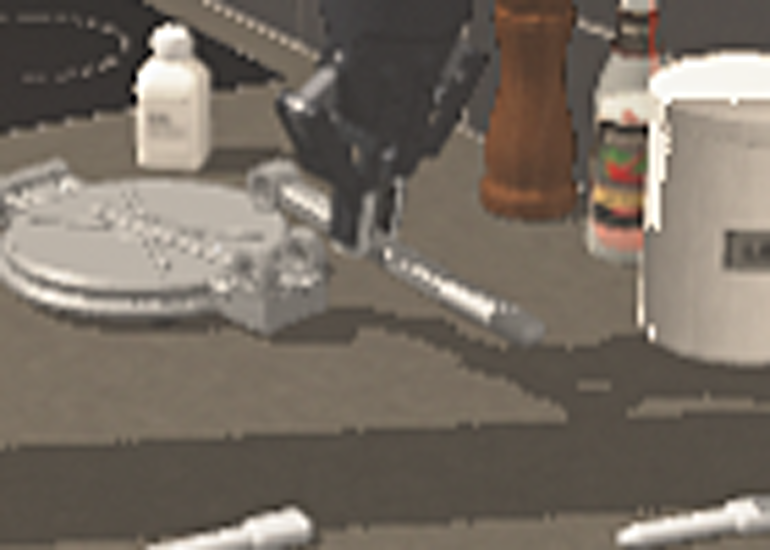

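Top: the arm hides the eye. Side: the eye at about (270,185) in the crop hovers behind and above the lugs (245,270)/(305,250). I'll overlay the predicted outlines in the side view.

```bash
cat > ov.py <<'E'
from lug import *
def circ(c,yaw,x,r,a0=0,a1=360,tilt=0):
    t=np.radians(np.linspace(a0,a1,60)); L=np.c_[np.full(60,x),r*np.cos(t),r*np.sin(t)]
    R=cv2.Rodrigues(np.array([0,0,yaw]))[0]; return L@R.T+c
def draw(p,items,name,crop,s):
    a,b,c,d=crop; im=cv2.resize(p["img"][b:d,a:c,::-1],None,fx=s,fy=s,interpolation=cv2.INTER_CUBIC)
    for X,col in items:
        q=(proj(p,X/1000)+.5-[a,b])*s; cv2.polylines(im,[np.int32(q*8)],False,col,1,cv2.LINE_AA,3)
    cv2.imwrite("pics/"+name,im)
E
python3 - <<'E'
from ov import *
s=robot.state(); R=np.array(s["ee_rot"]); t=np.array(s["tool_pos"])*1000
eye=t+65*R[:,0]-7*R[:,2]; print("eye",eye.round(1))
yaw=.267; lug=np.array([608,76.5,36])
p=avg("side",6)
b=np.array([-2.7,-2.7,-1.9])   # side camera bias guess
it=[]
for x in (-23,-13,13,23): it+=[(circ(lug+b,yaw,x,14,0,180),(0,0,255)),(circ(lug+b,yaw,x,6.5),(0,200,255))]
for x in (-9.5,9.5): it+=[(circ(eye+b,yaw,x,12),(0,255,0)),(circ(eye+b,yaw,x,7),(255,255,0))]
draw(p,it,"ov1.png",(300,155,340,195),15)
P,uv=cloud(p);P=P*1000
m=(np.linalg.norm(P-(eye+b),axis=1)<28); Q=P[m]; print(len(Q)); print(Q[np.argsort(-Q[:,2])][:20].round(0).tolist())
k=lugfit(P+[2.7,2.7,1.9]) ; print(k)
E
```

```text
eye [606.6  77.6  80.3]
88
[[603.0, 75.0, 89.0], [606.0, 75.0, 89.0], [609.0, 74.0, 89.0], [602.0, 79.0, 88.0], [598.0, 72.0, 88.0], [596.0, 74.0, 88.0], [601.0, 72.0, 88.0], [603.0, 70.0, 88.0], [609.0, 69.0, 87.0], [613.0, 76.0, 87.0], [607.0, 71.0, 87.0], [612.0, 68.0, 87.0], [596.0, 69.0, 87.0], [596.0, 80.0, 86.0], [599.0, 69.0, 86.0], [603.0, 69.0, 85.0], [605.0, 68.0, 85.0], [594.0, 77.0, 85.0], [611.0, 66.0, 85.0], [597.0, 76.0, 85.0]]
(array([6.18532254e+02, 8.26253818e+01, 2.75722704e-01]), np.float64(114.29318225725156), np.int64(156))
```

View pics/ov1.png

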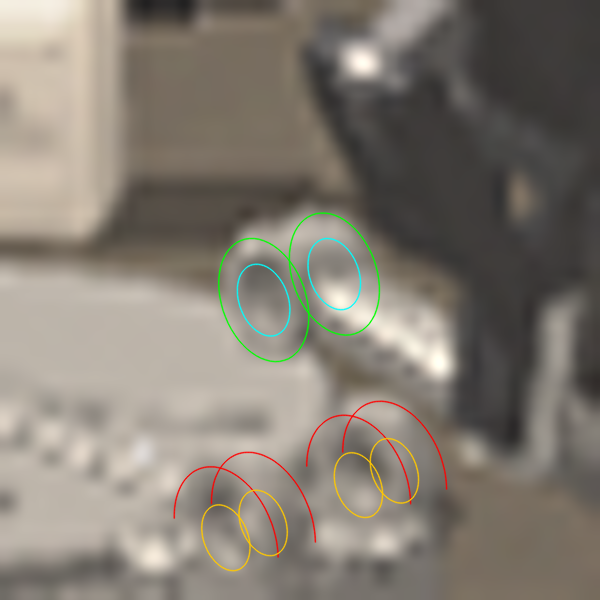

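The overlay matches: both eye and lug predictions sit ~10 px low in the same direction, so the relative offset is only 1–2 mm. Lowering.

```bash
python3 -m handwheel '[[[1.4,-1.1,-10,0,0,0,5],[0,0,-12,0,0,0,5],[0,0,-9,0,0,0,5],[0,0,-5,0,0,0,5],[0,0,-3,0,0,0,5],[0,0,0,0,0,0,5]]]' 80; python3 - <<'E'
from h import *
s=robot.state(); R=np.array(s["ee_rot"]); t=np.array(s["tool_pos"])*1000
print((t+65*R[:,0]-7*R[:,2]).round(1),s["force"],s["torque"])
E
```

```text
clock: 8.95
tool_pos: [0.6247, 0.0151, 0.0241]
ee_rot: [[-0.259, 0.965, -0.042], [0.953, 0.262, 0.15], [0.155, -0.001, -0.988]]
force: [-0.7, 0.2, -3.4]
grip_width: 0.148
grip_force: 79.5
[608.1  76.   41.1] [-0.68540036  0.15050499 -3.39236076] [-0.14835812 -0.0721759   0.04766241]
```

```bash
python3 -m handwheel '[[[0,0,-2,0,0,0,5],[0,0,-1.5,0,0,0,5],[0,0,0,0,0,0,5]]]' 80;  python3 -m handwheel '[[[0,0,-1,0,0,0,5],[0,0,0,0,0,0,5]]]' 80;python3 -m handwheel '[[[0,0,-1,0,0,0,5],[0,0,0,0,0,0,5]]]' 80
```

```text
clock: 9.32
tool_pos: [0.6251, 0.0153, 0.0212]
ee_rot: [[-0.259, 0.965, -0.041], [0.953, 0.263, 0.15], [0.155, -0.0, -0.988]]
force: [-1.0, 1.7, -1.7]
grip_width: 0.146
grip_force: 79.7
clock: 9.57
tool_pos: [0.6252, 0.0153, 0.0209]
ee_rot: [[-0.259, 0.965, -0.041], [0.953, 0.263, 0.15], [0.155, -0.0, -0.988]]
force: [-2.4, 1.9, 5.2]
grip_width: 0.147
grip_force: 80.4
clock: 9.82
tool_pos: [0.6252, 0.0152, 0.0208]
ee_rot: [[-0.26, 0.965, -0.041], [0.953, 0.263, 0.15], [0.155, -0.0, -0.988]]
force: [-5.1, 1.3, 11.9]
grip_width: 0.146
grip_force: 81.2
```

```bash
q='import sys;sys.path.insert(0,".")
from h import *
s=robot.state(); R=np.array(s["ee_rot"]); t=np.array(s["tool_pos"])*1000
print("  eye",(t+65*R[:,0]-7*R[:,2]).round(2),"F",np.round(s["force"],1),"T",np.round(s["torque"],2))'; echo "$q" > st.py; python3 st.py
python3 -m handwheel '[[[-0.4,1.4,0,0,0,0,5],[0,0,0,0,0,0,5]]]' >/dev/null;  python3 st.py
python3 -m handwheel '[[[0.8,-2.8,0,0,0,0,5],[0,0,0,0,0,0,5]]]'>/dev/null;  python3 st.py
```

```text
eye [608.61  76.15  37.77] F [-5.1  1.3 11.9] T [0.2  0.92 0.15]
  eye [608.64  76.32  37.64] F [-3.7 -2.7 10.6] T [-0.49  0.7   0.13]
  eye [609.12  75.53  37.86] F [-4.8  4.5 11.2] T [0.63 0.73 0.08]
```

```bash
python3 -m handwheel '[[[-0.4,1.2,0.5,0,0,0,5],[0,0,0.5,0,0,0,12],[0,0,0,0,0,0,16],[0,0,0,0,0,0,22],[0,0,0,0,0,0,40],[0,0,0,0,0,0,40],[0,0,0,0,0,0,40],[0,0,40,0,0,0,40],[4,-15,50,0,0,0,40],[10,-50,40,-4.3,-1.2,0,40],[0,-60,0,-4.3,-1.2,0,40],[-20,-60,0,0,0,0,40]]]' 20
python3 - <<'E'
from ov import *
lug=np.array([608,76.5,36]); yaw=.267
for c,b,crop,s in (("side",np.array([-2.7,-2.7,-.5]),(290,150,370,210),9),("top",np.array([2.2,2.5,0]),(270,165,340,225),9)):
    p=avg(c,8); it=[]
    for x in (-23,-13,13,23): it+=[(circ(lug+b,yaw,x,14,0,180),(0,0,255))]
    for x in (-23,13): it+=[(circ(lug+b,yaw,x,6.5),(0,200,255))]
    for x in (-9.5,9.5): it+=[(circ(lug+b,yaw,x,12,0,180),(0,255,0))]
    draw(p,it,c+"ov2.png",crop,s)
    P,_=cloud(p);P=P*1000
    for r in cams.masks_of("lever",p)[:1]:
        Q,_=cloud(p,r["pixels"]);Q=Q*1000-b; d=Q-lug;cs,sn=np.cos(yaw),np.sin(yaw); x=d[:,:2]@[cs,sn];y=d[:,:2]@[-sn,cs]
        print(c,r["score"],len(Q),rect(Q/1000)); 
        for a in range(-190,30,20):
            k=(y>=a)&(y<a+20); 
            if k.sum()>4: print(a,k.sum(),x[k].mean().round(1),Q[k,2].mean().round(1),Q[k,2].max().round(1))
E
python3 st.py
```

```text
clock: 11.82
tool_pos: [0.6197, -0.1682, 0.1498]
ee_rot: [[-0.265, 0.964, 0.003], [0.964, 0.265, -0.002], [-0.003, 0.002, -1.0]]
force: [0.3, -0.5, -0.5]
grip_width: 0.471
grip_force: 0.0
side 0.7 322 (array([630.8,  -6.6]), array([ 16.7, 182.2]), 15.4)
-190 21 -1.6 8.5 13.5
-170 41 -3.5 11.3 16.6
-150 40 -3.2 13.9 19.4
-130 32 -3.9 16.4 20.9
-110 34 -2.9 19.9 24.6
-90 31 -2.8 23.1 27.5
-70 33 -2.7 26.5 31.5
-50 34 -2.3 30.6 36.0
-30 33 -2.3 34.5 39.4
-10 23 -1.3 41.2 46.3
top 0.94 408 (array([630. ,  -4.8]), array([ 18.3, 187.7]), 15.5)
-190 15 -1.4 13.7 15.9
-170 50 -1.0 15.3 19.4
-150 44 -0.4 18.4 22.2
-130 36 -0.8 21.6 24.7
-110 37 -1.1 24.5 27.4
-90 38 -0.8 28.4 31.7
-70 41 -0.5 31.9 35.2
-50 45 -0.6 35.2 39.1
-30 48 -0.6 39.1 45.1
-10 54 -1.4 45.3 50.4
  eye [ 601.53 -104.8   155.3 ] F [-0.4  0.4  0.3] T [-0.02  0.08 -0.03]
```

```bash
python3 -c "
import cv2,numpy as np
a=cv2.imread('pics/sideov2.png');b=cv2.imread('pics/topov2.png');h=520
a=cv2.resize(a,(430,322));b=cv2.resize(b,(360,309));c=np.zeros((322,790,3),np.uint8);c[:,:430]=a;c[:309,430:]=b;cv2.imwrite('pics/both2.png',c)"
```

```text
(no output)
```

View pics/both2.png

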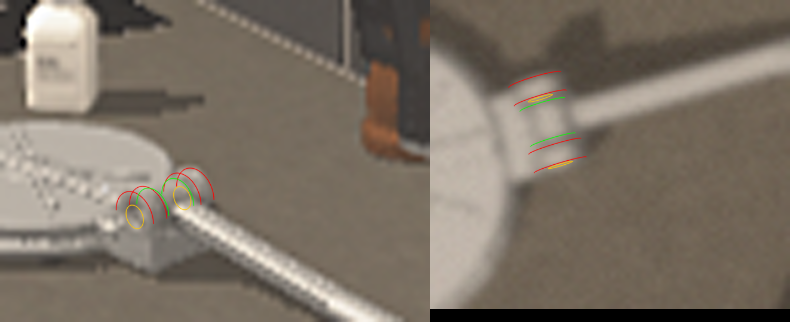

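```bash
python3 - <<'E'
from lug import *
from scipy.optimize import least_squares
for c,b in (("top",np.array([2.2,2.5,0])),("side",np.array([-2.7,-2.7,-.5]))):
    p=avg(c,16); P,_=cloud(p); P=P*1000-b
    d=P-[608,76.5,36];cs,sn=np.cos(.267),np.sin(.267); x=d[:,:2]@[cs,sn];y=d[:,:2]@[-sn,cs];z=d[:,2]
    for n,m,r in (("near",abs(x+18)<4,14),("eye",abs(x)<8,12),("far",abs(x-18)<4,14)):
        k=m&(abs(y)<13)&(z>4)&(z<20); 
        f=least_squares(lambda t:np.hypot(y[k]-t[0],z[k]-t[1])-r,[0,0],loss="soft_l1")
        print(c,n,k.sum(),f.x.round(2),"x",x[k].mean().round(1))
    k=(abs(y+150)<25)&(abs(x)<5); print("handle top z",np.median(P[k,2]).round(1), "floor",np.median(P[(abs(y+110)<60)&(abs(abs(x)-40)<10),2]).round(1))
E
```

```text
top near 30 [0.34 0.05] x -18.0
top eye 51 [-1.68 -0.22] x -0.1
top far 29 [-0.24  0.3 ] x 17.7
handle top z 17.6 floor 0.2
side near 21 [ 1.39 -3.61] x -19.2
side eye 17 [ 0.42 -2.16] x -0.6
side far 18 [ 1.67 -3.08] x 16.7
handle top z 13.3 floor -1.5
```

```bash
python3 -m handwheel '[[[-12,20,0,0,0,-10.5,50],[-12,20,0,0,0,-10.5,50],[-12,20,0,0,0,-10.5,50],[-12,20,0,0,0,-10.5,50],[-12,20,0,0,0,-10.5,50],[-12,20,0,0,0,-10.5,50],[-12,20,0,0,0,-10.5,50],[-12,20,0,0,0,-10.5,50],[-12,20,0,0,0,-10.5,50],[-12,20,0,0,0,-10.5,50],[0,0,0,0,0,0,50]]]' 
python3 - <<'E'
from lug import *
for c,b in (("top",np.array([2.2,2.5,0])),("side",np.array([-2.7,-2.7,-1.7]))):
    p=avg(c,16); P,_=cloud(p); P=P*1000-b
    d=P[:,:2]-[462,-126]; k=(abs(d[:,0])<50)&(abs(d[:,1])<13)&(P[:,2]>3)&(P[:,2]<16); o=P[k]
    print(c,k.sum(),*rect(o/1000))
    for a in range(410,520,10):
        j=(o[:,0]>=a)&(o[:,0]<a+10)
        if j.sum()>1: print(a,j.sum(),o[j].mean(0).round(1),np.ptp(o[j,1]).round(1))
    for r in cams.masks_of("pin",p)[:3]:
        Q,_=cloud(p,r["pixels"]);Q=Q*1000-b;print(" mask",np.round(r["score"],2),rect(Q/1000))
E
```

```text
clock: 15.7
tool_pos: [0.498, 0.0333, 0.1484]
ee_rot: [[1.0, 0.006, 0.0], [0.006, -1.0, 0.0], [0.0, -0.0, -1.0]]
force: [-0.2, 0.0, 1.1]
grip_width: 0.584
grip_force: 0.0
top 143 [ 460.7 -126.9] [16.1 83.1] 88.0
420 11 [ 425.6 -123.8    7.8] 8.5
430 14 [ 434.6 -124.3    8.8] 8.5
440 16 [ 444.7 -125.     8.7] 8.4
450 16 [ 455.4 -125.3    9.1] 8.1
460 10 [ 464.5 -126.5    9. ] 7.8
470 19 [ 475.1 -127.7    9.6] 16.0
480 28 [ 484.8 -127.6    9.5] 16.1
490 26 [ 495.3 -128.6    9.4] 16.0
500 2 [ 502.3 -127.1    7.3] 2.8
 mask 0.71 (array([ 460.7, -126.9]), array([16.1, 77.8]), 87.9)
 mask 0.57 (array([ 430.6, -227.7]), array([75.8, 13.2]), 61.6)
 mask 0.46 (array([ 654.9, -220.7]), array([18.2, 77.9]), 73.9)
side 139 [ 460.9 -126.1] [17.5 81.5] 88.3
420 14 [ 425.4 -123.5    6.7] 5.7
430 15 [ 435.  -124.7    7.6] 8.3
440 14 [ 444.5 -126.     7.4] 3.9
450 14 [ 454.3 -126.4    7.6] 5.6
460 14 [ 464.3 -127.1    7.4] 7.3
470 22 [ 475.5 -128.7    7.6] 16.0
480 20 [ 484.9 -129.1    8.7] 17.1
490 24 [ 495.  -130.8    8.4] 17.5
500 2 [ 501.3 -135.3    5.7] 0.3
 mask 0.61 (array([ 459.8, -126.4]), array([15. , 75.1]), 86.7)
 mask 0.42 (array([ 431.3, -227.5]), array([75.6, 17.3]), 59.5)
 mask 0.38 (array([637.1, 259.7]), array([569.5,  41.2]), 59.1)
```

```bash
python3 -m handwheel '[[[-2,-40,-25,0,0,-2.5,45],[-2,-41,-25,0,0,-2.5,45],[-2,-41,-25,0,0,0,45],[-2,-40,-25,0,0,0,45],[0,0,0,0,0,0,45],[0,0,0,0,0,0,45]]]'
```

```text
clock: 18.15
tool_pos: [0.4907, -0.1294, 0.0485]
ee_rot: [[0.996, -0.084, -0.0], [-0.084, -0.996, 0.0], [-0.0, -0.0, -1.0]]
force: [-0.2, 0.4, -0.0]
grip_width: 0.52
grip_force: 0.0
```

```bash
python3 -m handwheel '[[[0,0,-25,0,0,0,45],[0,0,-19.5,0,0,0,45],[0,0,0,0,0,0,40],[0,0,0,0,0,0,22],[0,0,0,0,0,0,14],[0,0,0,0,0,0,10],[0,0,0,0,0,0,8]]]' 60; python3 -m handwheel '[[[0,0,0,0,0,0,8],[0,0,8,0,0,0,8],[0,0,20,0,0,0,8],[0,0,30,0,0,0,8],[0,0,20,0,0,0,8],[0,0,0,0,0,0,8]]]' 60; python3 st.py
```

```text
clock: 19.02
tool_pos: [0.4918, -0.1295, 0.0054]
ee_rot: [[0.997, -0.083, 0.002], [-0.083, -0.997, -0.0], [0.002, -0.0, -1.0]]
force: [-0.8, 2.7, 6.6]
grip_width: 0.182
grip_force: 58.9
clock: 19.77
tool_pos: [0.4923, -0.1305, 0.0842]
ee_rot: [[0.996, -0.084, 0.004], [-0.084, -0.997, -0.002], [0.005, 0.002, -1.0]]
force: [-0.4, -0.3, -0.0]
grip_width: 0.182
grip_force: 58.7
  eye [ 557.01 -135.87   91.46] F [-0.4 -0.3 -0. ] T [ 0.03 -0.04  0.02]
```

```bash
python3 - <<'E'
from lug import *
for c in("top","side"):
    p=avg(c,2);P,_=cloud(p);P=P*1000
    for y0 in range(-40,220,40):
        k=(P[:,1]>=y0)&(P[:,1]<y0+40)&(P[:,2]>60)&(P[:,2]<300)&(P[:,0]>650); print(c,y0,k.sum(),np.sort(P[k,0])[:8].round() )
E
```

```text
top -40 1083 [764. 764. 765. 765. 765. 765. 765. 766.]
top 0 563 [796. 798. 799. 802. 802. 803. 803. 803.]
top 40 818 [807. 807. 807. 807. 807. 808. 808. 808.]
top 80 564 [812. 813. 814. 814. 814. 814. 815. 816.]
top 120 810 [802. 802. 802. 802. 802. 802. 803. 803.]
top 160 652 [802. 803. 803. 803. 803. 803. 803. 803.]
top 200 535 [863. 863. 863. 863. 863. 863. 863. 863.]
side -40 715 [762. 762. 762. 762. 762. 763. 763. 763.]
side 0 544 [858. 858. 859. 859. 859. 859. 859. 859.]
side 40 937 [801. 802. 803. 803. 803. 804. 804. 804.]
side 80 372 [665. 687. 859. 859. 860. 860. 860. 860.]
side 120 942 [692. 694. 797. 797. 797. 798. 798. 798.]
side 160 432 [800. 801. 801. 802. 802. 803. 803. 804.]
side 200 351 [857. 858. 859. 859. 859. 860. 860. 860.]lug.py:5: RuntimeWarning: All-NaN slice encountered
  p["z_map"]=np.nan_to_num(np.nanmedian(Z,0)); return p
```

```bash
python3 -m handwheel '[[[26.7,29.2,4,0,0,2.5,8],[26.7,29.2,4,0,0,2.5,8],[26.7,29.2,0,0,0,2.5,8],[26.7,29.2,0,0,0,2.5,8],[26.7,29.2,0,0,0,2.5,8],[26.7,29.2,0,0,0,2.5,8],[26.7,29.2,0,0,0,2.5,8],[26.7,29.4,0,0,0,2.5,8],[0,0,0,0,0,0,8],[0,0,-25,0,0,0,8],[0,0,-15,0,0,0,8],[0,0,0,0,0,0,8]]]' 60; python3 st.py
```

```text
clock: 21.48
tool_pos: [0.7019, 0.1034, 0.047]
ee_rot: [[0.965, 0.262, -0.005], [0.262, -0.965, -0.0], [-0.005, -0.001, -1.0]]
force: [0.2, -0.1, -0.9]
grip_width: 0.181
grip_force: 58.8
  eye [764.62 120.41  53.65] F [ 0.2 -0.1 -0.9] T [-0.01  0.06  0.07]
```

```bash
python3 -m handwheel '[[[4.2,0,0,0,0,0,8],[0,0,-10.5,0,0,0,8],[0,0,0,0,0,0,8]]]' 60; cat > pinlook.py <<'E'
from ov import *
import sys
s=robot.state(); R=np.array(s["ee_rot"]); t=np.array(s["tool_pos"])*1000
n=-R[:,0]; org=t+39.5*n-[0,0,.4]; yaw=.267; lug=np.array([608,76.5,36.])
r=R@np.diag([1,1,1]); d=org-lug; cs,sn=np.cos(yaw),np.sin(yaw)
print("TCP",t.round(1),"pin in lug frame",np.round([d[:2]@[cs,sn],d[:2]@[-sn,cs],d[2]],1),"F",np.round(s["force"],1),"T",np.round(s["torque"],2))
if len(sys.argv)>1:
    p=avg("side",8); b=np.array([-2.7,-2.7,-1.2])
    it=[]
    for x in (-23,-13,13,23): it+=[(circ(lug+b,yaw,x,14,0,180),(0,0,255)),(circ(lug+b,yaw,x,6.5),(0,200,255))]
    L=np.array([[-23,5],[23,5],[33,2],[33,-2],[23,-5],[-23,-5],[-23,5]])
    for ax in (R[:,1],np.array([0,0,1.])): it.append((org+b+L[:,:1]*n+L[:,1:]*ax,(0,255,0)))
    draw(p,it,sys.argv[1],(290,145,350,195),12)
    P,_=cloud(p);P=P*1000-b; e=P-org; a=e@n; rad=np.linalg.norm(e-a[:,None]*n,axis=1)
    for q in range(-22,34,8):
        k=(a>=q)&(a<q+8)&(rad<13)
        if k.sum()>2: print(q,k.sum(),"lat",(e[k]@np.cross([0,0,1],n)).mean().round(1),"z",e[k,2].mean().round(1))
E
python3 pinlook.py pin3.png
```

```text
clock: 21.85
tool_pos: [0.7077, 0.1041, 0.0384]
ee_rot: [[0.965, 0.262, -0.001], [0.262, -0.965, -0.0], [-0.001, -0.0, -1.0]]
force: [-0.2, 0.1, -1.2]
grip_width: 0.182
grip_force: 58.8
TCP [707.7 104.1  38.4] pin in lug frame [64.   0.3  2.1] F [-0.2  0.1 -1.2] T [-0.04  0.01  0.02]
-22 7 lat -0.0 z 1.8
-14 7 lat 0.4 z 1.9
-6 5 lat 1.5 z 0.4
2 7 lat -0.2 z 2.4
10 7 lat -0.2 z 1.9
18 7 lat 0.4 z 1.1
26 3 lat -0.9 z 0.8
```

View pics/pin3.png

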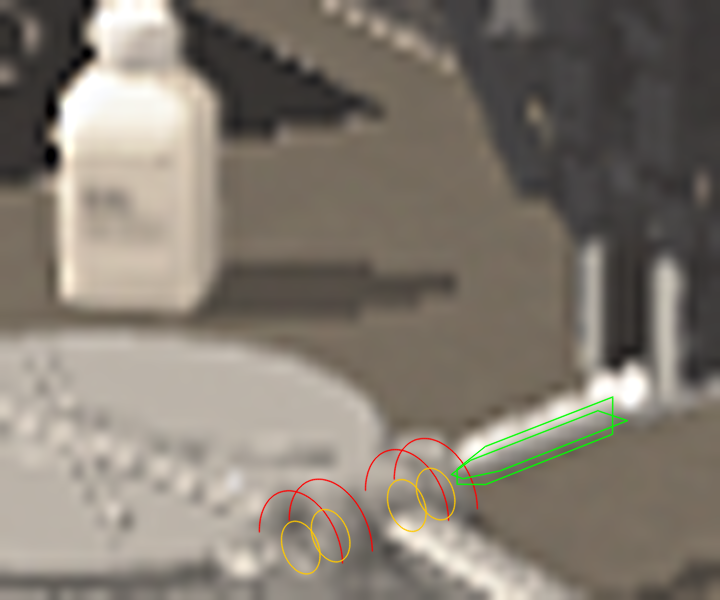

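```bash
python3 -m handwheel '[[[0,0,-2,0,0,0,8],[-4.8,-1.3,0,0,0,0,8],[-4.8,-1.3,0,0,0,0,8],[0,0,0,0,0,0,8]]]'>/dev/null; python3 pinlook.py;  python3 -m handwheel '[[[-4.8,-1.3,0,0,0,0,8],[-4.8,-1.3,0,0,0,0,8],[0,0,0,0,0,0,8]]]' >/dev/null; python3 pinlook.py
```

```text
TCP [698.2 101.5  37.2] pin in lug frame [54.1  0.3  0.8] F [0.2 1.  0.4] T [ 0.02 -0.03 -0.01]
TCP [688.7  98.9  37.2] pin in lug frame [44.2  0.4  0.9] F [ 0.2 -0.3 -0.6] T [ 0.04  0.03 -0.04]
```

```bash
python3 -m handwheel '[[[-4.7,-1.8,0,0,0,0,8],[-4.8,-1.3,0,0,0,0,8],[0,0,0,0,0,0,8]]]'>/dev/null; python3 pinlook.py;  python3 -m handwheel '[[[-4.8,-1.3,0,0,0,0,8],[-4.8,-1.3,0,0,0,0,8],[0,0,0,0,0,0,8]]]' >/dev/null; python3 pinlook.py
```

```text
TCP [679.2  95.7  37.2] pin in lug frame [34.2 -0.2  0.8] F [-0.2 -0.5 -0.9] T [ 0.06 -0.01 -0.03]
TCP [669.5  93.   37.2] pin in lug frame [24.2 -0.2  0.8] F [-0.2 -1.3 -0.1] T [-0.13  0.02  0.06]
```

```bash
python3 -m handwheel '[[[-4.8,-1.3,0,0,0,0,8],[-4.8,-1.3,0,0,0,0,8],[0,0,0,0,0,0,8]]]'>/dev/null; python3 pinlook.py;  python3 -m handwheel '[[[-4.8,-1.3,0,0,0,0,8],[0,0,0,0,0,0,8]]]' >/dev/null; python3 pinlook.py;  python3 -m handwheel '[[[-4.8,-1.3,0,0,0,0,8],[0,0,0,0,0,0,8]]]' >/dev/null; python3 pinlook.py
```

```text
TCP [659.9  90.5  37.2] pin in lug frame [14.3 -0.2  0.8] F [ 0.2 -2.1  0.4] T [-0.23  0.05  0.08]
TCP [655.3  89.2  37.3] pin in lug frame [ 9.5 -0.1  0.9] F [ 1.3 -1.2 -0.6] T [-0.21 -0.    0.08]
TCP [650.4  88.   37.2] pin in lug frame [ 4.4 -0.1  0.8] F [-0.7 -1.1 -0.8] T [-0.22 -0.02  0.09]
```

```bash
for i in 1 2; do python3 -m handwheel '[[[-1.9,-0.5,0,0,0,0,8],[0,0,0,0,0,0,8]]]' >/dev/null; python3 pinlook.py; done;  python3 -m handwheel '[[[-1.9,-0.5,0,0,0,0,8],[0,0,0,0,0,0,8]]]' >/dev/null; python3 pinlook.py
```

```text
TCP [648.9  87.6  37.3] pin in lug frame [ 2.8 -0.   0.9] F [ 1.1 -0.6 -0.2] T [-0.26 -0.14  0.04]
TCP [647.1  87.1  37.4] pin in lug frame [ 1.  -0.1  0.9] F [ 1.9 -1.  -1.6] T [-0.14 -0.29 -0.01]
TCP [647.   86.9  37.9] pin in lug frame [ 0.9 -0.2  1.3] F [ 6.5  0.2 -4.2] T [ 0.09 -1.26  0.04]
```

```bash
python3 -m handwheel '[[[0.5,0.1,-0.6,0,0,0,8],[0,0,0,0,0,0,20],[0,0,0,0,0,0,35],[0,0,0,0,0,0,40],[0,0,0,0,0,0,40],[0,0,15,0,0,0,40],[0,0,35,0,0,0,40],[0,0,50,0,0,0,40]]]' 40; python3 -m handwheel '[[[0,-17,0,0,0,10,50],[0,-17,0,0,0,10,50],[0,-17,0,0,0,10,50],[0,-17,0,0,0,10,50],[0,-17,0,0,0,10,50],[0,-17,0,0,0,10,50],[0,-17,0,0,0,10,50],[0,-17,0,0,0,10,50],[0,-17,0,0,0,10,50],[0,0,0,0,0,0,50]]]'
python3 - <<'E'
from ov import *
lug=np.array([608,76.5,36]); yaw=.267; cs,sn=np.cos(yaw),np.sin(yaw)
for c,b in (("side",np.array([-2.7,-2.7,-1.2])),("top",np.array([2.2,2.5,0]))):
    p=avg(c,8); 
    if c=="side": save(p,"pin4.png",(290,150,370,210),9)
    P,_=cloud(p);d=P*1000-b-lug;x=d[:,:2]@[cs,sn];y=d[:,:2]@[-sn,cs]
    for a in range(-48,56,4):
        k=(x>=a)&(x<a+4)&(abs(y)<12)&(d[:,2]>-8)&(d[:,2]<20)
        if abs(a)>22 and k.sum()>0: print(c,a,k.sum(),y[k].mean().round(1),d[k,2].mean().round(1))
    k=(abs(x)<9)&(abs(y+150)<20)&(d[:,2]>-31)&(d[:,2]<-10); print("handle x",x[k].mean().round(1),k.sum())
E
```

```text
clock: 26.5
tool_pos: [0.6446, 0.0866, 0.1371]
ee_rot: [[0.965, 0.262, -0.003], [0.262, -0.965, -0.0], [-0.003, -0.001, -1.0]]
force: [0.8, 0.7, -0.0]
grip_width: 0.468
grip_force: 0.0
clock: 27.75
tool_pos: [0.646, -0.0674, 0.1379]
ee_rot: [[-0.259, 0.966, 0.001], [0.966, 0.259, -0.0], [-0.001, 0.001, -1.0]]
force: [0.4, 0.3, -0.2]
grip_width: 0.583
grip_force: 0.0
side -32 2 1.9 1.6
side -28 3 0.3 3.2
side -24 25 -0.6 2.5
side 28 3 -6.5 -1.4
side 32 3 -6.7 -2.5
side 36 5 -4.0 -2.1
side 40 5 -0.9 -0.8
side 44 6 -3.1 -1.4
side 48 1 -0.5 0.8
side 52 2 -5.5 -3.6
handle x -3.2 76
top -32 3 -0.7 5.0
top -28 5 0.6 4.9
top -24 14 -0.9 9.0
top 24 9 0.0 2.5
top 28 11 -1.0 2.7
top 32 10 0.7 3.0
top 36 9 -0.6 2.2
top 40 11 -0.7 1.9
top 44 10 1.1 2.0
top 48 7 -0.9 0.2
handle x -5.6 10
```

View pics/pin4.png

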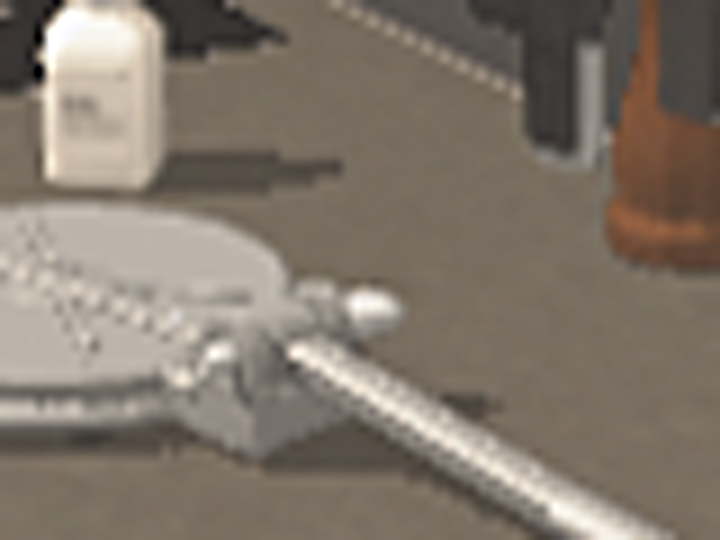

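The pin head sits against the far lug (370,305) and the nose shows past the near lug (205,350): home. Now grip the handle and work out the arc.

```bash
python3 -m handwheel '[[[0,1,-50,0,0,0,50],[-0.6,0.4,-50,0,0,0,50],[0,0,-25,0,0,0,50],[0,0,-7,0,0,0,50],[0,0,0,0,0,0,40],[0,0,0,0,0,0,25],[0,0,0,0,0,0,12],[0,0,0,0,0,0,10],[0,0,0,0,0,0,8]]]' 25; python3 -m handwheel '[[[0,0,0,0,0,0,8],[0,0,0,0,0,0,8]]]' 25
python3 - <<'E'
import numpy as np
u=np.array([-.264,.965])
th=np.radians(np.r_[-11.1,-5,np.arange(4,180,9)])
H=np.c_[-150*np.cos(th)[:,None]*u,150*np.sin(th)]
D=np.diff(np.round(H),axis=0).astype(int); print(len(D)); print(D.tolist())
s=__import__("workcell").robot.state(); print(s["force"],s["torque"])
E
```

```text
clock: 29.68
tool_pos: [0.6465, -0.0653, 0.0067]
ee_rot: [[-0.262, 0.965, 0.003], [0.965, 0.262, -0.001], [-0.001, 0.003, -1.0]]
force: [-1.4, -0.8, 6.0]
grip_width: 0.206
grip_force: 28.5
clock: 29.92
tool_pos: [0.6465, -0.0653, 0.0067]
ee_rot: [[-0.262, 0.965, 0.003], [0.965, 0.262, -0.001], [-0.001, 0.003, -1.0]]
force: [-0.3, -0.8, 6.7]
grip_width: 0.203
grip_force: 28.5
21
[[0, -2, 16], [1, 0, 23], [-1, 3, 24], [-2, 7, 22], [-3, 10, 21], [-4, 13, 19], [-4, 16, 17], [-5, 18, 14], [-6, 20, 11], [-5, 22, 8], [-7, 22, 3], [-6, 23, 1], [-6, 23, -4], [-6, 21, -7], [-5, 21, -10], [-5, 18, -14], [-5, 16, -17], [-4, 14, -19], [-2, 10, -20], [-2, 7, -23], [-1, 4, -23]]
[-0.26108574 -0.80343938  6.72496383] [-0.02676131  0.19516797 -0.05281254]
```

```bash
python3 -m handwheel '[[[0,-2,16,0,0,0,8],[1,0,23,0,0,0,8],[-1,3,24,0,0,0,8],[0,0,0,0,0,0,8]]]' 30; cat > arc.py <<'E'
from h import *
s=robot.state(); t=np.array(s["tool_pos"])*1000; h=t+[0,0,0.5]-[608,76.5,36]; u=np.array([-.264,.965]); a=-h[:2]@u
print("r",np.hypot(a,h[2]).round(1),"th",np.degrees(np.arctan2(h[2],a)).round(1),"lat",(h[:2]@[.965,.264]).round(1),"F",np.round(s["force"],1),"T",np.round(s["torque"],2),s["grip_width"])
E
python3 arc.py
```

```text
clock: 30.42
tool_pos: [0.6446, -0.0623, 0.0694]
ee_rot: [[-0.263, 0.965, -0.001], [0.965, 0.263, 0.002], [0.002, -0.0, -1.0]]
force: [-1.7, 3.3, -2.8]
grip_width: 0.198
grip_force: 29.7
r 147.5 th 13.3 lat -1.3 F [-1.7  3.3 -2.8] T [0.38 0.2  0.09] 0.19824787286403825
```

```bash
python3 -m handwheel '[[[-2,7,22,0,0,0,8],[-3,10,21,0,0,0,8],[-4,13,19,0,0,0,8],[-4,16,17,0,0,0,8],[0,0,0,0,0,0,8]]]' 30; python3 arc.py
```

```text
clock: 31.05
tool_pos: [0.6312, -0.0153, 0.1482]
ee_rot: [[-0.264, 0.964, -0.001], [0.964, 0.264, 0.001], [0.002, -0.0, -1.0]]
force: [-1.5, 3.6, -7.7]
grip_width: 0.203
grip_force: 30.6
r 147.2 th 50.0 lat -1.8 F [-1.5  3.6 -7.7] T [0.57 0.27 0.01] 0.20268733091974606
```

```bash
python3 -m handwheel '[[[-5,18,14,0,0,0,8],[-6,20,11,0,0,0,8],[-5,22,8,0,0,0,8],[-7,22,3,0,0,0,8],[0,0,0,0,0,0,8]]]' 30; python3 arc.py
```

```text
clock: 31.68
tool_pos: [0.6092, 0.0657, 0.1838]
ee_rot: [[-0.265, 0.964, 0.002], [0.964, 0.265, -0.0], [-0.001, 0.002, -1.0]]
force: [0.0, -0.8, -3.5]
grip_width: 0.201
grip_force: 34.4
r 148.7 th 85.9 lat -1.7 F [ 0.  -0.8 -3.5] T [ 0.01 -0.03 -0.03] 0.2005757018262355
```

```bash
python3 -m handwheel '[[[-6,23,1,0,0,0,8],[-6,23,-4,0,0,0,8],[-6,21,-7,0,0,0,8],[-5,21,-10,0,0,0,8],[0,0,0,0,0,0,8]]]' 30; python3 arc.py;  python3 -m handwheel '[[[-5,18,-14,0,0,0,8],[-5,16,-17,0,0,0,8],[0,0,0,0,0,0,8]]]' 30; python3 arc.py
```

```text
clock: 32.3
tool_pos: [0.5873, 0.1548, 0.1649]
ee_rot: [[-0.264, 0.964, 0.005], [0.964, 0.264, 0.002], [0.001, 0.005, -1.0]]
force: [0.3, 1.4, 5.1]
grip_width: 0.201
grip_force: 29.8
r 152.7 th 122.1 lat 0.7 F [0.3 1.4 5.1] T [0.04 0.1  0.  ] 0.20142100314386369
clock: 32.67
tool_pos: [0.5772, 0.1905, 0.1344]
ee_rot: [[-0.264, 0.964, 0.005], [0.964, 0.264, 0.005], [0.004, 0.006, -1.0]]
force: [-2.0, 6.0, 11.2]
grip_width: 0.196
grip_force: 36.2
r 154.1 th 140.1 lat 0.4 F [-2.   6.  11.2] T [0.83 0.28 0.  ] 0.19597759984168903
```

```bash
python3 -m handwheel '[[[-3,11.5,-20.5,0,0,0,8],[-2.5,9.5,-21.5,0,0,0,8],[0,0,0,0,0,0,8]]]' 30; python3 arc.py;  python3 -m handwheel '[[[-1.5,6,-20,0,0,0,8],[0,0,0,0,0,0,8]]]' 30; python3 arc.py
```

```text
clock: 33.05
tool_pos: [0.571, 0.2136, 0.0922]
ee_rot: [[-0.264, 0.965, 0.003], [0.965, 0.264, 0.009], [0.008, 0.005, -1.0]]
force: [-6.2, 15.5, 11.3]
grip_width: 0.204
grip_force: 50.2
r 153.0 th 158.3 lat 0.5 F [-6.2 15.5 11.3] T [ 1.98  0.84 -0.18] 0.2039561960771174
clock: 33.3
tool_pos: [0.5697, 0.2188, 0.0715]
ee_rot: [[-0.264, 0.965, 0.003], [0.965, 0.264, 0.008], [0.006, 0.005, -1.0]]
force: [-3.6, 16.5, 7.3]
grip_width: 0.201
grip_force: 57.2
r 151.7 th 166.3 lat 0.6 F [-3.6 16.5  7.3] T [1.87 0.27 0.14] 0.20067734045305308
```

```bash
python3 -m handwheel '[[[-1,4,-16,0,0,0,8],[0,0,0,0,0,0,8]]]' 30; python3 arc.py;  python3 -m handwheel '[[[-0.3,1.5,-8,0,0,0,8],[0,0,0,0,0,0,8]]]' 30; python3 arc.py; python3 -m handwheel '[[[0,0,-4,0,0,0,8],[0,0,0,0,0,0,8]]]' 30; python3 arc.py
```

```text
clock: 33.55
tool_pos: [0.5684, 0.2224, 0.0553]
ee_rot: [[-0.263, 0.965, 0.002], [0.965, 0.263, 0.007], [0.006, 0.004, -1.0]]
force: [-4.0, 14.9, 8.1]
grip_width: 0.197
grip_force: 60.3
r 152.6 th 172.5 lat 0.3 F [-4.  14.9  8.1] T [ 1.66  0.49 -0.05] 0.19726552920896687
clock: 33.8
tool_pos: [0.5683, 0.2234, 0.0475]
ee_rot: [[-0.263, 0.965, 0.002], [0.965, 0.263, 0.007], [0.006, 0.004, -1.0]]
force: [-4.0, 14.3, 6.1]
grip_width: 0.202
grip_force: 61.4
r 152.7 th 175.5 lat 0.4 F [-4.  14.3  6.1] T [ 1.53  0.54 -0.11] 0.20212794950654378
clock: 34.05
tool_pos: [0.5683, 0.2236, 0.0437]
ee_rot: [[-0.263, 0.965, 0.002], [0.965, 0.263, 0.007], [0.006, 0.004, -1.0]]
force: [-6.0, 15.2, 5.7]
grip_width: 0.2
grip_force: 61.9
r 152.7 th 176.9 lat 0.5 F [-6.  15.2  5.7] T [ 1.74  0.63 -0.16] 0.19951414445891696
```

```bash
python3 -m handwheel '[[[0,0,-3,0,0,0,8],[0,0,0,0,0,0,8]]]' 30 >/dev/null; python3 arc.py;  python3 -m handwheel '[[[0,0,-2.5,0,0,0,8],[0,0,0,0,0,0,8]]]' 30 >/dev/null; python3 arc.py; python3 - <<'E'
from lug import *
lug=np.array([608,76.5,36]); yaw=.267; cs,sn=np.cos(yaw),np.sin(yaw)
p=avg("side",6);save(p,"fold.png",(250,130,370,220),6.5)
print(robot.state()["tool_pos"])
E
```

```text
r 152.8 th 177.8 lat 1.9 F [-2.6 17.   5. ] T [2.03 0.24 0.26] 0.19721369657809043
r 153.0 th 178.9 lat 0.7 F [-5.6 17.9  6.8] T [ 2.    0.71 -0.14] 0.19874150119011882
[0.56842264 0.22418192 0.03862396]
```

View pics/fold.png

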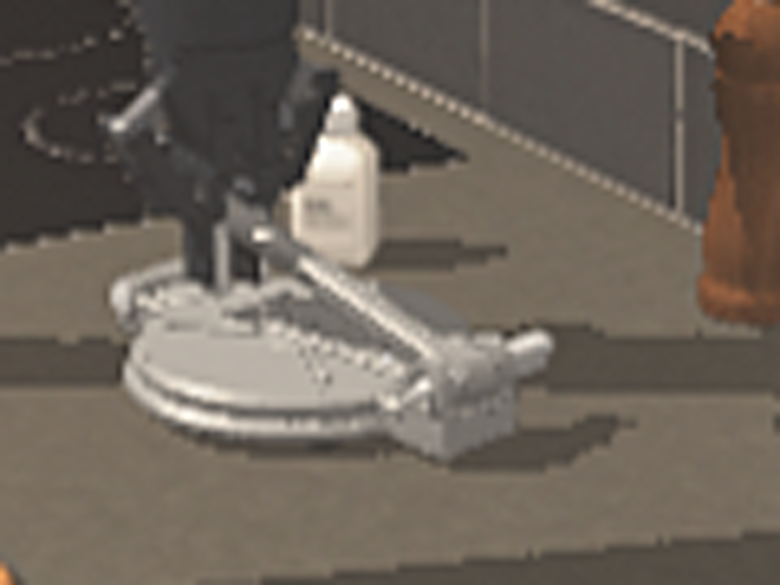

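The lever is still inclined: it runs from the lugs (460,360) up to (265,240), into the fingers well above the tips. I'll measure its angle.

```bash
cat > ang.py <<'E'
from lug import *
lug=np.array([608,76.5,36]); yaw=.267; cs,sn=np.cos(yaw),np.sin(yaw)
p=avg("side",8); b=np.array([-2.7,-2.7,-1.2])
r=cams.masks_of("lever",p); m=r[0]["pixels"] if r else None; print([round(q["score"],2) for q in r])
P,_=cloud(p); d=P*1000-b-lug;x=d[:,:2]@[cs,sn];y=d[:,:2]@[-sn,cs]
for a in range(10,170,10):
    k=(y>=a)&(y<a+10)&(abs(x)<9)&(d[:,2]>-4); 
    if k.sum(): print(a,k.sum(),np.percentile(d[k,2],[5,50,95]).round(1),x[k].mean().round(1))
s=robot.state();print(s["tool_pos"],s["grip_force"])
E
python3 ang.py
```

```text
[0.6]
10 8 [ 8.2  8.6 10.1] 0.8
20 17 [ 3.4 10.4 13.3] -1.4
30 15 [ 6.3 13.3 16.3] -1.8
40 17 [ 8.  15.9 18. ] -2.9
50 16 [11.1 18.4 21.1] -1.4
60 14 [13.2 21.1 23.6] -0.6
70 15 [15.9 22.7 25.9] -2.6
80 18 [ 18.9  26.9 331.5] -1.5
90 194 [ 29.7 336.8 382.4] -0.1
100 16 [22.9 32.  33.9] -2.0
110 263 [ 36.8 215.3 282.6] -0.8
120 41 [ 31.1 175.3 185.8] -2.3
130 28 [ 35.2  56.5 103.9] -4.3
140 59 [ 28.6  93.3 119.8] 0.5
150 3 [17.7 45.1 45.2] 4.8
160 4 [45.9 53.2 68.8] -3.7
[0.56840196 0.22415897 0.03861399] 62.42333650588989
```

```bash
python3 -m handwheel '[[[0.5,-1,15,0,0,0,8],[1,-3,20,0,0,0,8],[1.5,-6,20,0,0,0,8],[0,0,0,0,0,0,8]]]' 20; python3 arc.py; sed -i 's/range(10,170,10)/range(20,120,20)/' ang.py; python3 ang.py;  python3 -m handwheel '[[[2.5,-9.5,21,0,0,0,8],[3,-11.5,20,0,0,0,8],[0,0,0,0,0,0,8]]]' 20; python3 arc.py;python3 ang.py
```

```text
clock: 35.8
tool_pos: [0.5727, 0.2081, 0.0937]
ee_rot: [[-0.261, 0.965, 0.004], [0.965, 0.261, 0.001], [-0.0, 0.004, -1.0]]
force: [0.7, 0.5, -3.6]
grip_width: 0.2
grip_force: 54.8
r 148.2 th 156.9 lat 0.7 F [ 0.7  0.5 -3.6] T [0.35 0.06 0.02] 0.20028435031253453
[0.84, 0.22]
20 23 [12.7 22.4 27. ] -2.4
40 22 [27.2 35.8 40.1] -2.2
60 21 [40.2 49.6 53.9] -2.4
80 66 [ 59.5 349.5 436.8] -2.2
100 290 [ 78.6 258.6 329.7] -1.1
[0.57080457 0.20893903 0.09107843] 55.40446221828461
clock: 36.62
tool_pos: [0.5767, 0.1841, 0.1332]
ee_rot: [[-0.26, 0.966, -0.0], [0.966, 0.26, -0.003], [-0.003, -0.001, -1.0]]
force: [-0.2, -1.8, -7.1]
grip_width: 0.196
grip_force: 48.2
r 148.7 th 138.9 lat -1.7 F [-0.2 -1.8 -7.1] T [-0.13  0.16 -0.07] 0.19573119449230017
[0.88]
20 32 [22.6 34.4 41.6] -3.7
40 30 [47.6 59.7 67.8] -4.3
60 34 [69.7 84.2 92.4] -4.1
80 187 [107.9 279.6 370.1] -1.2
100 94 [124.7 186.2 215.1] 1.6
[0.5757198  0.18648871 0.13132769] 48.08978319168091
```

```bash
python3 -m handwheel '[[[5,-18,22,0,0,0,8],[6.5,-23.5,16,0,0,0,8],[7,-26,11,0,0,0,8],[7,-25,5,0,0,0,8],[0,0,0,0,0,0,8]]]' 20; python3 arc.py; sed -i 's/range(20,120,20)/range(-60,100,10)/; s/d\[:,2\]>-4/(d[:,2]>14)\&(d[:,2]<130)/' ang.py; python3 ang.py
```

```text
clock: 37.7
tool_pos: [0.6007, 0.0943, 0.1841]
ee_rot: [[-0.26, 0.965, -0.004], [0.965, 0.26, 0.001], [0.002, -0.003, -1.0]]
force: [0.5, 0.2, -15.2]
grip_width: 0.198
grip_force: 34.1
r 149.8 th 97.3 lat -2.4 F [  0.5   0.2 -15.2] T [ 0.23 -0.06 -0.03] 0.1981545049073804
[0.71]
-10 138 [ 19.6  73.1 123.7] -2.0
0 77 [ 24.2  78.6 124.3] -7.4
10 1 [127.4 127.4 127.4] -6.8
[0.60036673 0.09554811 0.18425125] 33.22655260562897
```

```bash
python3 -m handwheel '[[[0.5,-1.7,-1,7.7,2.1,0,8],[0.5,-1.7,-1,7.7,2.1,0,8],[0,0,0,0,0,0,8]]]' 20; python3 arc.py; python3 -m handwheel '[[[0.5,-1.7,-1,7.7,2.1,0,8],[0.5,-1.7,-1,7.7,2.1,0,8],[0.5,-1.7,0,7.7,2.1,0,8],[0,0,0,0,0,0,8]]]' 20; python3 arc.py; python3 ang.py; python3 -c "
from lug import *
save(avg('side',4),'up.png',(250,70,390,210),5)"
```

```text
clock: 38.52
tool_pos: [0.6056, 0.0893, 0.1872]
ee_rot: [[-0.251, 0.966, -0.066], [0.929, 0.259, 0.264], [0.272, 0.005, -0.962]]
force: [0.3, 0.3, -4.5]
grip_width: 0.197
grip_force: 23.1
r 152.3 th 94.9 lat 1.1 F [ 0.3  0.3 -4.5] T [-0.41 -0.04 -0.03] 0.19719737423891712
clock: 39.02
tool_pos: [0.6092, 0.085, 0.1895]
ee_rot: [[-0.207, 0.965, -0.159], [0.741, 0.261, 0.619], [0.639, 0.011, -0.769]]
force: [0.2, -1.5, 13.2]
grip_width: 0.197
grip_force: 27.4
r 154.2 th 92.9 lat 3.4 F [ 0.2 -1.5 13.2] T [0.56 0.27 0.02] 0.19742060817969392Traceback (most recent call last):
  File "ang.py", line 3, in <module>
    p=avg("side",8); b=np.array([-2.7,-2.7,-1.2])
  File "lug.py", line 4, in avg
    ps=[cams.read_camera(c) for _ in range(n)]; p=dict(ps[-1]); Z=np.stack([q["z_map"] for q in ps]); Z[Z==0]=np.nan
        ~~~~~~~~~~~~~~~~^^^
ValueError: 200 camera calls are used up
Traceback (most recent call last):
  File "lug.py", line 4, in avg
    ps=[cams.read_camera(c) for _ in range(n)]; p=dict(ps[-1]); Z=np.stack([q["z_map"] for q in ps]); Z[Z==0]=np.nan
        ~~~~~~~~~~~~~~~~^^^
ValueError: 200 camera calls are used up
```

Cameras are used up, so from here I go by force and kinematics: firm grip, and turn the tool together with the lever about the pin.

```bash
cat > plan.py <<'E'
import sys
from h import *
s=robot.state(); t=np.array(s["tool_pos"])*1000-[608,76.5,36]; uv=np.array([-.264,.965]); u=t[:2]@uv; z=t[2]; st=float(sys.argv[1]); n=int(sys.argv[2])
R=np.array(s["ee_rot"]); tz=R[:,2]; print("u,z",round(u,1),round(z,1),"r",np.hypot(u,z).round(1),"lat",(t[:2]@[.965,.264]).round(1),"a",np.degrees(np.arctan2(tz[:2]@uv,-tz[2])).round(1),"F",np.round(s["force"],1),"T",np.round(s["torque"],2),"q",np.round(s["q"],2),"gf",round(s["grip_force"]))
for i in range(n):
    f=np.radians(st); a,b=u*np.cos(f)+z*np.sin(f), z*np.cos(f)-u*np.sin(f)
    d=np.r_[(a-u)*uv,b-z]; u,z=a,b; print(np.round(d,1).tolist(),end=" ")
print()
E
python3 -m handwheel '[[[0,0,0,0,0,0,8],[0,0,0,0,0,0,8]]]' 100; python3 plan.py 7.5 12
```

```text
clock: 39.42
tool_pos: [0.6085, 0.0869, 0.1898]
ee_rot: [[-0.21, 0.964, -0.16], [0.742, 0.264, 0.616], [0.636, 0.011, -0.771]]
force: [0.1, -1.3, 12.7]
grip_width: 0.165
grip_force: 97.1
u,z 9.9 153.8 r 154.1 lat 3.2 a 39.5 F [ 0.1 -1.3 12.7] T [0.48 0.21 0.02] q [-0.29  0.43  1.49  0.57  1.62 -0.66] gf 97
[-5.3, 19.3, -2.6] [-5.1, 18.8, -5.2] [-4.9, 18.0, -7.7] [-4.6, 16.9, -10.1] [-4.2, 15.4, -12.3] [-3.8, 13.8, -14.2] [-3.2, 11.9, -16.0] [-2.7, 9.7, -17.4] [-2.0, 7.5, -18.6] [-1.4, 5.1, -19.5] [-0.7, 2.6, -20.0] [-0.0, 0.0, -20.2]
```

```bash
python3 -m handwheel '[[[-6,19,-2.5,-7.2,-2,0,8],[-6,18.5,-5,-7.2,-2,0,8],[-6,18,-7.5,-7.2,-2,0,8],[0,0,0,0,0,0,8]]]' 100 >/dev/null; python3 plan.py 7.5 9
```

```text
u,z 72.9 138.4 r 156.4 lat 0.1 a 17.3 F [-0.4  2.7 12.7] T [0.6  0.17 0.03] q [-0.05  0.25  1.63  0.3   1.36 -0.4 ] gf 97
[-4.6, 16.8, -10.7] [-4.2, 15.3, -12.9] [-3.7, 13.6, -14.8] [-3.2, 11.6, -16.6] [-2.6, 9.4, -18.0] [-1.9, 7.1, -19.1] [-1.3, 4.6, -19.9] [-0.6, 2.1, -20.3] [0.1, -0.5, -20.5]
```

```bash
python3 -m handwheel '[[[-4.3,16,-11.2,-7.2,-2,0,8],[-4,14.5,-13.3,-7.2,-2,0,8],[-3.5,13,-15.3,-7.2,-2,0,8],[0,0,0,0,0,0,8]]]' 100 >/dev/null; python3 plan.py 7.5 6
```

```text
u,z 119.8 96.8 r 154.0 lat 0.3 a -4.9 F [-1.5  6.3  8.6] T [0.78 0.06 0.05] q [ 0.24  0.26  1.67 -0.09  1.19 -0.  ] gf 97
[-3.1, 11.2, -16.5] [-2.5, 9.0, -17.8] [-1.8, 6.7, -18.9] [-1.2, 4.3, -19.7] [-0.5, 1.8, -20.1] [0.2, -0.8, -20.1]
```

```bash
python3 -m handwheel '[[[-3,11.2,-16,-7.5,-2.1,0,8],[-2.4,9,-17.3,-7.5,-2.1,0,8],[0,0,0,0,0,0,8]]]' 100 >/dev/null; python3 plan.py 7.5 4; python3 -m handwheel '[[[-1.8,6.7,-18.4,-7.5,-2.1,0,8],[0,0,0,0,0,0,8]]]' 100 >/dev/null; python3 plan.py 5 4
```

```text
u,z 141.1 60.8 r 153.6 lat -0.5 a -20.4 F [-2.7  9.7  7.2] T [0.96 0.24 0.09] q [ 0.42  0.37  1.65 -0.38  1.19  0.3 ] gf 97
[-1.8, 6.5, -18.9] [-1.1, 4.0, -19.7] [-0.4, 1.5, -20.0] [0.3, -1.0, -20.1] 
u,z 147.3 41.3 r 153.0 lat -0.9 a -28.2 F [-2.9  9.2  4.3] T [0.89 0.19 0.11] q [ 0.49  0.45  1.62 -0.52  1.22  0.44] gf 97
[-0.8, 2.9, -13.0] [-0.5, 1.8, -13.2] [-0.2, 0.7, -13.3] [0.1, -0.4, -13.3]
```

```bash
python3 -m handwheel '[[[-0.8,2.9,-13,-4.8,-1.3,0,8],[0,0,0,0,0,0,8]]]' 100 >/dev/null; python3 plan.py 5 1; python3 -m handwheel '[[[-0.5,1.8,-13.2,-4.8,-1.3,0,8],[0,0,0,0,0,0,8]]]' 100 >/dev/null; python3 plan.py 3 3
```

```text
u,z 149.6 28.7 r 152.4 lat -0.5 a -33.1 F [-2.   9.5  3. ] T [0.91 0.21 0.17] q [ 0.53  0.51  1.6  -0.59  1.25  0.52] gf 98
[-0.5, 1.9, -13.2] 
u,z 151.4 15.1 r 152.1 lat -0.6 a -38.1 F [-1.9  8.3  3.3] T [0.95 0.25 0.09] q [ 0.57  0.58  1.57 -0.67  1.28  0.59] gf 98
[-0.2, 0.6, -7.9] [-0.0, 0.2, -8.0] [0.1, -0.2, -8.0]
```

```bash
python3 -m handwheel '[[[-0.2,0.6,-7.9,-2.9,-0.8,0,8],[0,0,0,0,0,0,8]]]' 100 >/dev/null; python3 plan.py 3 1; python3 -m handwheel '[[[0,0.2,-4,-1.5,-0.4,0,8],[0,0,0,0,0,0,8]]]' 100 >/dev/null; python3 plan.py 3 1;  python3 -m handwheel '[[[0,0,-4,-1.5,-0.4,0,8],[0,0,0,0,0,0,8]]]' 100 >/dev/null; python3 plan.py 3 1
```

```text
u,z 151.8 7.8 r 152.0 lat -0.1 a -41.0 F [-1.6  9.1  2. ] T [0.95 0.22 0.13] q [ 0.59  0.62  1.55 -0.71  1.3   0.63] gf 98
[-0.1, 0.2, -8.0] 
u,z 151.9 4.4 r 152.0 lat 0.3 a -42.5 F [-2.8 10.   0.9] T [0.94 0.28 0.11] q [ 0.6   0.64  1.54 -0.73  1.32  0.65] gf 98
[-0.0, 0.0, -8.0] 
u,z 152.0 0.4 r 152.0 lat 0.3 a -44.1 F [-2.6 10.2  0.9] T [0.95 0.24 0.09] q [ 0.61  0.66  1.53 -0.75  1.33  0.67] gf 98
[0.0, -0.2, -8.0]
```

```bash
for k in 1; do python3 -m handwheel '[[[0,0,-2.5,-1,-0.3,0,8],[0,0,0,0,0,0,8]]]' 100 >/dev/null; python3 plan.py 1 0; done; python3 -m handwheel '[[[0,0,-2.5,-1,-0.3,0,8],[0,0,0,0,0,0,8]]]' 100 >/dev/null; python3 plan.py 1 0; python3 -m handwheel '[[[0,0,-1.5,-0.5,-0.2,0,8],[0,0,0,0,0,0,8]]]' 100 >/dev/null; python3 plan.py 1 0
```

```text
u,z 152.0 -2.0 r 152.0 lat 0.5 a -45.1 F [-1.9 10.1  0.5] T [1.03 0.26 0.07] q [ 0.61  0.67  1.53 -0.76  1.34  0.68] gf 98

u,z 151.7 -2.8 r 151.7 lat 1.2 a -46.2 F [-3.5  9.2  6.4] T [ 0.35  0.32 -0.04] q [ 0.62  0.68  1.52 -0.77  1.35  0.69] gf 102

u,z 151.7 -2.9 r 151.7 lat 1.2 a -46.8 F [-6.4  8.8 13.2] T [-0.21  0.56 -0.43] q [ 0.62  0.69  1.51 -0.78  1.36  0.7 ] gf 105
```

```bash
python3 -m handwheel '[[[0,0,0.5,0,0,0,8],[0,0,0,0,0,0,8]]]' 20 >/dev/null; python3 plan.py 1 0; python3 -m handwheel '[[[0,0,0,0,0,0,16],[0,0,0,0,0,0,18],[0,0,0,0,0,0,20],[0,0,0,0,0,0,24],[0,0,0,0,0,0,34],[0,0,0,0,0,0,40],[0,0,0,0,0,0,40]]]' 20; python3 plan.py 1 0
```

```text
u,z 151.6 -2.8 r 151.7 lat 1.2 a -46.8 F [-5.2 10.2  9.9] T [ 0.03  0.48 -0.28] q [ 0.62  0.69  1.51 -0.78  1.36  0.7 ] gf 104

clock: 44.18
tool_pos: [0.57, 0.2207, 0.0322]
ee_rot: [[-0.173, 0.963, 0.207], [0.661, 0.269, -0.7], [-0.73, 0.016, -0.683]]
force: [4.6, 2.5, 6.4]
grip_width: 0.468
grip_force: 3.4
u,z 149.2 -3.8 r 149.3 lat 1.4 a -46.9 F [4.6 2.5 6.4] T [-0.24 -0.48  0.53] q [ 0.62  0.69  1.52 -0.78  1.35  0.7 ] gf 3
```

```bash
python3 -m handwheel '[[[-1,3.5,3.5,0,0,0,45],[-4,14,13.5,0,0,0,45],[-6,21,20,0,0,0,45],[-6,21,20,0,0,0,45],[0,0,30,8,2.2,0,0],[0,0,15,8,2.2,0,0],[0,0,0,8,2.2,0,0],[0,0,0,8,2.2,0,0],[0,0,0,8,2.2,0,0],[0,0,0,4.8,1.3,0,0],[0,0,0,0,0,0,0]]]' 20; python3 plan.py 1 0
```

```text
clock: 45.55
tool_pos: [0.5494, 0.2769, 0.1309]
ee_rot: [[-0.26, 0.965, 0.009], [0.965, 0.26, -0.007], [-0.009, 0.007, -1.0]]
force: [-0.1, 1.3, -0.1]
grip_width: -0.001
grip_force: 0.0
u,z 208.9 94.9 r 229.5 lat -3.7 a -0.5 F [-0.1  1.3 -0.1] T [-0.01 -0.04 -0.05] q [ 0.34  0.28  1.65 -0.01  1.21  0.08] gf 0
```

Feel for the handle top (expected z 43–48) with shut fingers.

```bash
python3 -m handwheel '[[[9,-28,-20,0,0,0,0],[10,-29,-25,0,0,0,0],[0,0,-20,0,0,0,0],[0,0,-10,0,0,0,0],[0,0,0,0,0,0,0]]]' 20; python3 plan.py 1 0; python3 -m handwheel '[[[0,0,-3,0,0,0,0],[0,0,0,0,0,0,0]]]' >/dev/null;python3 plan.py 1 0; python3 -m handwheel '[[[0,0,-3,0,0,0,0],[0,0,0,0,0,0,0]]]' >/dev/null;python3 plan.py 1 0; python3 -m handwheel '[[[0,0,-3,0,0,0,0],[0,0,0,0,0,0,0]]]' >/dev/null;python3 plan.py 1 0
```

```text
clock: 46.18
tool_pos: [0.5668, 0.2217, 0.0538]
ee_rot: [[-0.264, 0.965, 0.006], [0.965, 0.264, -0.008], [-0.009, 0.004, -1.0]]
force: [-0.1, 0.1, -0.1]
grip_width: 0.0
grip_force: 0.0
u,z 151.0 17.8 r 152.0 lat -1.5 a -0.5 F [-0.1  0.1 -0.1] T [-0.03  0.04  0.06] q [ 0.25  0.36  1.71 -0.01  1.07 -0.01] gf 0

u,z 150.0 16.2 r 150.9 lat -0.4 a -0.5 F [-0.  -0.8  0.7] T [ 0.02  0.02 -0.05] q [ 0.25  0.37  1.71 -0.01  1.06 -0.01] gf 0

u,z 149.5 12.5 r 150.1 lat -0.9 a -0.5 F [0.  1.5 1.1] T [-0.    0.06 -0.03] q [ 0.25  0.37  1.71 -0.01  1.06 -0.01] gf 0

u,z 149.5 9.2 r 149.8 lat -1.1 a -0.5 F [-0.3 -0.7 -0.8] T [-0.04  0.03 -0.04] q [ 0.25  0.38  1.71 -0.01  1.05 -0.01] gf 0
```

```bash
for i in a; do python3 -m handwheel '[[[0,0,-1.5,0,0,0,0],[0,0,0,0,0,0,0]]]' >/dev/null;python3 plan.py 1 0; python3 -m handwheel '[[[0,0,-1.5,0,0,0,0],[0,0,0,0,0,0,0]]]' >/dev/null;python3 plan.py 1 0; python3 -m handwheel '[[[0,0,-1.5,0,0,0,0],[0,0,0,0,0,0,0]]]' >/dev/null;python3 plan.py 1 0; done
```

```text
u,z 149.5 8.1 r 149.7 lat -0.7 a -0.5 F [ 0.3 -0.8 -0.3] T [-0.04  0.02  0.04] q [ 0.25  0.38  1.71 -0.01  1.05 -0.01] gf 0

u,z 149.5 7.9 r 149.7 lat -0.6 a -0.5 F [-3.5 -0.4  8.4] T [-0.23  0.65 -0.06] q [ 0.25  0.38  1.71 -0.01  1.05 -0.01] gf 4

u,z 149.5 7.7 r 149.7 lat -0.4 a -0.5 F [-7.6 -1.5 17.9] T [-0.48  1.39 -0.03] q [ 0.25  0.38  1.71 -0.01  1.05 -0.01] gf 9
```

Handle is firmly down at about 1 mm above the axis: folded. Now check the pin head is still home by nudging it from behind.

```bash
python3 -m handwheel '[[[0,0,30,0,0,0,0],[0,0,40,0,0,0,0],[23,-24,20,0,0,0,0],[23,-24,0,0,0,0,0],[23,-24,0,0,0,0,0],[23,-24,0,0,0,0,0],[25,-25,0,0,0,0,0],[0,0,0,0,0,0,0],[0,0,-45,0,0,0,0],[0,0,-45,0,0,0,0],[0,0,-10,0,0,0,0],[0,0,0,0,0,0,0]]]' 20; sed -i 's/"lat"/"LAT(s)"/' plan.py; python3 plan.py 1 0
```

```text
clock: 49.18
tool_pos: [0.6843, 0.1, 0.031]
ee_rot: [[-0.263, 0.965, 0.007], [0.965, 0.263, -0.007], [-0.009, 0.005, -1.0]]
force: [0.4, -0.6, 0.0]
grip_width: 0.001
grip_force: 0.0
u,z 2.6 -5.0 r 5.6 LAT(s) 79.8 a -0.5 F [ 0.4 -0.6  0. ] T [-0.01 -0.02 -0.01] q [ 0.03  0.56  1.48 -0.01  1.1  -0.23] gf 0
```

```bash
python3 -m handwheel '[[[-3.2,-3.4,0,0,0,0,0],[-4.8,-1.3,0,0,0,0,0],[0,0,0,0,0,0,0]]]' >/dev/null; python3 plan.py 1 0;for i in 1; do python3 -m handwheel '[[[-1.9,-0.5,0,0,0,0,0],[0,0,0,0,0,0,0]]]' >/dev/null; python3 plan.py 1 0; python3 -m handwheel '[[[-1.9,-0.5,0,0,0,0,0],[0,0,0,0,0,0,0]]]' >/dev/null; python3 plan.py 1 0; python3 -m handwheel '[[[-1.9,-0.5,0,0,0,0,0],[0,0,0,0,0,0,0]]]' >/dev/null; python3 plan.py 1 0; done
```

```text
u,z -0.8 -3.6 r 3.7 LAT(s) 71.4 a -0.5 F [ 0.1  0.1 -0.4] T [-0.03  0.03 -0.04] q [ 0.03  0.54  1.5  -0.01  1.09 -0.23] gf 0

u,z -0.5 -4.8 r 4.8 LAT(s) 69.1 a -0.5 F [-0.2 -0.1  0.3] T [ 0.   -0.02 -0.  ] q [ 0.03  0.54  1.51 -0.01  1.08 -0.23] gf 0

u,z -0.5 -5.0 r 5.0 LAT(s) 67.2 a -0.5 F [ 1.   0.4 -0.1] T [ 0.06 -0.03  0.02] q [ 0.03  0.54  1.51 -0.01  1.08 -0.24] gf 0

u,z -0.4 -5.0 r 5.0 LAT(s) 65.2 a -0.5 F [0.4 0.9 0.7] T [ 0.05  0.01 -0.03] q [ 0.03  0.53  1.52 -0.01  1.08 -0.24] gf 0
```

```bash
python3 -m handwheel '[[[-1.9,-0.5,0,0,0,0,0],[0,0,0,0,0,0,0]]]' >/dev/null; python3 plan.py 1 0; python3 -m handwheel '[[[-1.9,-0.5,0,0,0,0,0],[0,0,0,0,0,0,0]]]' >/dev/null; python3 plan.py 1 0; python3 -m handwheel '[[[-1.9,-0.5,0,0,0,0,0],[0,0,0,0,0,0,0]]]' >/dev/null; python3 plan.py 1 0; python3 -m handwheel '[[[-1.9,-0.5,0,0,0,0,0],[0,0,0,0,0,0,0]]]' >/dev/null; python3 plan.py 1 0
```

```text
u,z -0.4 -4.4 r 4.5 LAT(s) 63.9 a -0.5 F [2.2 0.9 0.4] T [ 0.25 -0.28  0.  ] q [ 0.02  0.53  1.52 -0.01  1.08 -0.24] gf 1

u,z -0.5 -3.5 r 3.6 LAT(s) 63.3 a -0.5 F [4.6 2.6 2.7] T [ 0.38 -0.78 -0.02] q [ 0.02  0.53  1.53 -0.01  1.08 -0.24] gf 3

u,z -0.5 -2.9 r 3.0 LAT(s) 62.7 a -0.6 F [8.9 3.8 0.9] T [ 0.67 -1.44  0.  ] q [ 0.02  0.52  1.53 -0.01  1.07 -0.24] gf 4

u,z -0.6 -3.9 r 4.0 LAT(s) 58.7 a -0.6 F [4.4 2.7 1.7] T [ 0.23 -0.62 -0.02] q [ 0.02  0.52  1.54 -0.01  1.07 -0.24] gf 2
```

```bash
python3 -m handwheel '[[[-1,-0.3,0,0,0,0,0],[0,0,0,0,0,0,0]]]' >/dev/null; python3 plan.py 1 0; python3 -m handwheel '[[[-1,-0.3,0,0,0,0,0],[0,0,0,0,0,0,0]]]' >/dev/null; python3 plan.py 1 0; python3 -m handwheel '[[[-1,-0.3,0,0,0,0,0],[0,0,0,0,0,0,0]]]' >/dev/null; python3 plan.py 1 0; python3 -m handwheel '[[[-1,-0.3,0,0,0,0,0],[0,0,0,0,0,0,0]]]' >/dev/null; python3 plan.py 1 0
```

```text
u,z -0.6 -3.6 r 3.7 LAT(s) 58.4 a -0.6 F [6.8 2.5 2.4] T [ 0.4  -1.17  0.01] q [ 0.02  0.52  1.54 -0.01  1.07 -0.24] gf 4

u,z -0.7 -3.1 r 3.2 LAT(s) 58.2 a -0.6 F [8.8 3.2 1.2] T [ 0.54 -1.41  0.01] q [ 0.02  0.51  1.55 -0.01  1.07 -0.24] gf 5

u,z -0.7 -2.6 r 2.7 LAT(s) 58.1 a -0.6 F [9.8 4.4 2.3] T [ 0.66 -1.66  0.02] q [ 0.02  0.51  1.55 -0.01  1.07 -0.24] gf 5

u,z -0.8 -2.1 r 2.2 LAT(s) 57.9 a -0.6 F [12.8  4.7  1.4] T [ 0.84 -2.    0.  ] q [ 0.02  0.51  1.55 -0.01  1.06 -0.24] gf 6
```

```bash
python3 -m handwheel '[[[-1.5,-0.4,0,0,0,0,0],[0,0,0,0,0,0,0]]]' >/dev/null; python3 plan.py 1 0; python3 -m handwheel '[[[-1.5,-0.4,0,0,0,0,0],[0,0,0,0,0,0,0]]]' >/dev/null; python3 plan.py 1 0; python3 -m handwheel '[[[-2,-0.5,0,0,0,0,0],[0,0,0,0,0,0,0]]]' >/dev/null; python3 plan.py 1 0
```

```text
u,z -0.8 -1.6 r 1.8 LAT(s) 57.8 a -0.6 F [14.7  5.9 -0.3] T [ 1.06 -2.68 -0.02] q [ 0.02  0.51  1.55 -0.01  1.06 -0.24] gf 8

u,z -0.8 -1.4 r 1.6 LAT(s) 57.6 a -0.6 F [19.8  8.6 -3. ] T [ 1.31 -3.47 -0.01] q [ 0.02  0.5   1.56 -0.01  1.06 -0.24] gf 11

u,z -0.8 -1.0 r 1.3 LAT(s) 57.4 a -0.6 F [26.4  9.6 -7. ] T [ 1.66 -4.56  0.07] q [ 0.02  0.5   1.56 -0.    1.05 -0.24] gf 14
```

```bash
python3 -m handwheel '[[[6,1.6,0,0,0,0,0],[8,2.2,0,0,0,0,0],[8,2.2,0,0,0,0,0],[0,0,40,0,0,0,0],[0,0,50,0,0,0,0],[0,0,40,0,0,0,0],[0,0,0,0,0,0,0],[0,0,0,0,0,0,0]]]'; python3 plan.py 1 0; python3 -c "
from workcell import robot
print(robot.close_job())"
```

```text
clock: 54.05
tool_pos: [0.6756, 0.0946, 0.1597]
ee_rot: [[-0.262, 0.965, 0.006], [0.965, 0.262, -0.007], [-0.009, 0.003, -1.0]]
force: [-0.4, 0.6, -0.7]
grip_width: -0.001
grip_force: 0.0
u,z -0.4 123.7 r 123.7 LAT(s) 70.0 a -0.5 F [-0.4  0.6 -0.7] T [-0.03 -0.01  0.03] q [ 0.03  0.4   1.43 -0.01  1.3  -0.24] gf 0

the job is handed in; nothing more can be done
None
```

I handed the job in at about 54 s with the lever seated, the pin through both lugs and the eye, and the lever folded onto the plate; no verdict came back, and since the camera calls had run out, I checked the fold and the pin (it had slipped out about 5 mm, so I pushed it back) by touch only.

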